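# Put the espresso tools back in their tray

## Robot

A 6-joint arm with a two-finger parallel gripper is mounted at the origin on the work surface. World frame = base frame: x ahead of the robot, y to its left, z up, the work surface at z = 0. Lengths are in m, angles in rad, forces in N, time in s.
With the tool pointing down it reaches from about 0.375 to 0.975 m from the base axis. Payload 3.8 kg.
Tool frame: the origin (TCP) lies between the finger pads; the fingertips stand 11 mm ahead of it and the grasp point (between the pads) lies 8 mm behind it; x points along the fingers, z is the direction in which the jaws open and shut, and the axes are right-handed (so a half turn about x gives the same grasp; the last joint's range is limited). The gripper opens to 85 mm and grips with 20 to 120 N. Pads are 22 mm wide; open, the fingers measure 114 mm over their backs; the gripper's body (76 mm by 85 mm) begins 54 mm behind the grasp point. The pads swing forward as they close: fully open they stand 13 mm farther back than shut.
Start: joints at [1.194, 0.264, 1.604, -0, 1.274, -0.037], TCP at [0.225, 0.636, 0.221] pointing down, gripper open.
Joint ranges: [-2.63, 2.63], [-0.94, 2.18], [0.31, 2.57], [-1.31, 4.45], [0, 2.66], [-2.55, 2.55]. Speed limits (rad/s): [2.57, 2.57, 3.14, 3.14, 3.14, 3.14].

## Interface

Orientations are given as a rotation vector (axis times angle).
In Python, from workcell import bot gives the robot as it stands.
- The arm moves only by the tool step_arm, never from a script. Its argument "targets" is one flat list of numbers, 7 for each row, row after row: the shift along the tool's x, y, z in m, then the turn, a rotation vector about the tool's x, y, z in degrees, then the closure in counts, from 0 (fully open) to 255 (shut). A call has 1 to 20 rows; each row is the pose to reach, as a shift and turn from the pose commanded when the call began, along the tool's axes at that moment; what a row does not reach only later rows make up. A row lasts 1/8 s, in which the tool goes at most 62.5 mm and 10.7 degrees, less where a joint would pass 70% of its speed; a pose out of reach is approached as far as the arm can. A call with a gripper value outside its range is refused whole. The fingers move at their own pace and stop on an object; "squeeze" is the grip in N (left out, the last holds). Time passes only in rows, so rows that repeat a pose let the fingers close. It gives the time, the measured TCP pose, the force and the opening at its end, in the units of the state.
- bot.read_state(): the state, without advancing time (a new reading comes with each control period).
- bot.read_camera(name): name is "scene" or "top" or "wrist"; returns a dict with "frame" (400x640x3 uint8, red, green, blue), "depth" (400x640 float32, m along the optical axis (not along the pixel's ray), 0 where there is no reading), "fx", "fy", "cx", "cy" (pixels), "rvec" (rotation vector, rad) and "tvec" (3), from world to camera coordinates, as OpenCV has them. Camera axes: x right, y down, z forward; pixel columns grow to the right and rows downward; lengths in m; the calibration is good to about 2 mm. A picture is of the moment at which its call begins.
- bot.finish_job(): hands the job in, once; it reports no verdict.
The state is a dict: "time": time; "q": joint angles; "joint_vel": joint speeds; "joint_torque": joint torques, N m; "tool_pos": TCP position; "tcp_rot": TCP orientation; "wrist_force": force on the tool from outside, world axes, zero at the start; "torque": the same for the moment, N m; "width": opening from 0.0 (shut) to 1.0 (fully open).
Only numpy, scipy, OpenCV 4.12 (cv2) and the standard library are available. Lean on these libraries where they do the work, as an engineer would, in place of code of your own. Each camera call takes 0.05 s, during which the arm holds its last target.

## Task

Clear the espresso tools off the island into their wooden tray: stand the milk jug, the tamper and the little bean sprayer each fully down in the recess of its size (large, medium, small) and slip the dosing ring over the post until it lies flat on its block. Turn the jug so that its handle points out over one of the tray's long edges (either one), not along the row. Set things down without dropping or tipping them, and leave the cookie stamp and the pastry cutter, which belong to the baking things, where they are.

Things in the scene. Friction and masses are not known exactly. Their poses are not given: they have to be found in the camera images.
- jug: Small steel milk jug: round, open at the top, foot 64 mm in diameter (straight to 30 mm up, then narrowing to 61 mm at the mouth), 72 mm tall, with one wire handle on the side. Origin: centre of its underside; z up; handle at +y, reaching 55 mm from the axis, from 22 to 66 mm height; spout at -y (40 mm). Both x sides are clear to grasp. 200 g.
- tamper: Espresso tamper standing on its base: thick steel disc 51 mm in diameter with a dark wooden bulb handle, 85 mm tall in all. Handle is 37 mm in diameter at its thickest, 66 mm above the base (36 mm or more from 57 to 74 mm), with a 21 mm neck below. Origin: centre of its underside; z up. About 320 g.
- sprayer: Small upright spray bottle used for misting coffee beans: plain aluminium cylinder 34 mm in diameter to 60 mm height, sloping shoulder, thin black spray head on top (19 mm wide and less), 95 mm tall in all. Origin: centre of its underside; z up. About 110 g.
- dosing_ring: Coffee dosing ring: thick-walled plain aluminium ring lying flat, 58 mm outside, 48 mm inside diameter, 28 mm tall. Origin: centre of its underside; z up. About 90 g.
- seat_large: Fixed wooden block 90 x 90 x 16 mm, one of four in a row (91 mm apart along y, in any order) in a dark tray 108 x 378 mm with a 13 mm rim. Origin: centre of its underside, 5 mm above the worktop; x points across the tray's long edges, away from the robot, z up. Round recess 80 mm across, 10 mm deep, black rubber floor at z = 6 mm in this frame. Place of the milk jug.
- seat_medium: Fixed wooden block 90 x 90 x 16 mm, one of four in a row (91 mm apart along y, in any order) in a dark tray 108 x 378 mm with a 13 mm rim. Origin: centre of its underside, 5 mm above the worktop; x points across the tray's long edges, away from the robot, z up. Round recess 67 mm across, 10 mm deep, black rubber floor at z = 6 mm in this frame. Place of the tamper.
- seat_small: Fixed wooden block 90 x 90 x 16 mm, one of four in a row (91 mm apart along y, in any order) in a dark tray 108 x 378 mm with a 13 mm rim. Origin: centre of its underside, 5 mm above the worktop; x points across the tray's long edges, away from the robot, z up. Round recess 50 mm across, 10 mm deep, black rubber floor at z = 6 mm in this frame. Place of the sprayer.
- seat_post: Fixed wooden block 90 x 90 x 16 mm, one of four in a row (91 mm apart along y, in any order) in a dark tray 108 x 378 mm with a 13 mm rim. Origin: centre of its underside, 5 mm above the worktop; x points across the tray's long edges, away from the robot, z up. No recess: a 22 mm thick aluminium post stands on its middle, from z = 16 mm (flat top) to z = 46 mm. Place of the dosing ring.
- cookie_stamp: Cookie stamp, not a coffee tool, stays where it is: all pale wood, flat disc 67 mm in diameter and 13 mm thick with a knob handle up to 33 mm wide, 65 mm tall; looks somewhat like the tamper but has no steel base. Origin: centre of its underside.
- pastry_cutter: Pastry cutter, not a coffee tool, stays where it is: thin-walled (2.5 mm) steel ring lying flat, 74 mm in diameter and 46 mm tall, wider, taller and thinner than the dosing ring. Origin: centre of its underside.

How it is judged:
By the outcome, as a careful person would: the job done as asked, in the order asked, and still so for the second after the job is handed in, with the robot touching nothing.
It also fails if it takes over 99 s, if anything falls off the work surface, if the arm or the gripper's body presses on something with over 40 N, if the wrist force passes 120 N, or if a joint passes its speed limit or range.

## Working session

There is one attempt and no reset: what is moved stays moved. The work goes in short steps, Python scripts to look and compute and a tool call to move; the robot and the scene stay as the last step left them, time stands still between calls to the robot, and variables do not carry over. Pictures are saved under pics/ and viewed, and the job is handed in when it is done.

Besides the shell and the picture viewer there is one more tool, called after ">>>" as name(argument=value, ...), one argument or row to a line, values as JSON. step_arm: Moves the arm, as the interface text tells. Its arguments: {"type":"object","properties":{"targets":{"type":"array","items":{"type":"number"}},"squeeze":{"type":"number"}},"required":["targets"]}

```bash
ls; mkdir -p pics; python3 - <<'E'
from workcell import bot
import cv2,numpy as np
print(bot.read_state())
for n in ["scene","top","wrist"]:
    c=bot.read_camera(n)
    np.savez(f"{n}0.npz",**c)
    cv2.imwrite(f"pics/{n}0.png",c["frame"][:,:,::-1])
    R=cv2.Rodrigues(np.array(c["rvec"]))[0]
    print(n,c["fx"],c["fy"],c["cx"],c["cy"],-R.T@np.array(c["tvec"]).ravel(),R.round(3).tolist())
E
```

```text
pics
{'time': 0.0, 'q': array([ 1.19411371e+00,  2.64767582e-01,  1.60536261e+00,  3.42891680e-05,
        1.27371086e+00, -3.68966450e-02]), 'joint_vel': array([ 0.00082359, -0.00076578,  0.00051277, -0.00114828,  0.00080726,
       -0.00061604]), 'joint_torque': array([ 2.47493677e-03, -5.15117991e+01, -3.67309785e+01, -6.64991603e-05,
        1.29072263e-02, -2.43746092e-05]), 'tool_pos': array([0.22467955, 0.63571243, 0.21985849]), 'tcp_rot': array([-0.95660901,  1.35295662,  0.95461936]), 'wrist_force': array([-0.52682615, -0.28289659,  0.16581569]), 'torque': array([ 0.01602872, -0.01332773, -0.0291296 ]), 'width': 0.9990575946039418}
scene 410.71165311469287 410.71165311469287 323.24297910224726 201.63844803322067 [0.84592633 0.58187739 0.87128468] [[-0.887, 0.461, 0.003], [0.359, 0.695, -0.623], [-0.29, -0.552, -0.782]]
top 411.3880437620217 411.3880437620217 313.81208683672514 198.8790608907055 [0.34291436 0.02225413 1.1166082 ] [[-0.025, -1.0, 0.008], [-0.981, 0.023, -0.192], [0.192, -0.013, -0.981]]
wrist 337.9852010998004 337.9852010998004 316.826322904611 197.32907908899705 [0.14385866 0.66353366 0.37234253] [[0.333, 0.943, -0.002], [0.891, -0.314, 0.329], [0.309, -0.111, -0.944]]
```

View pics/scene0.png

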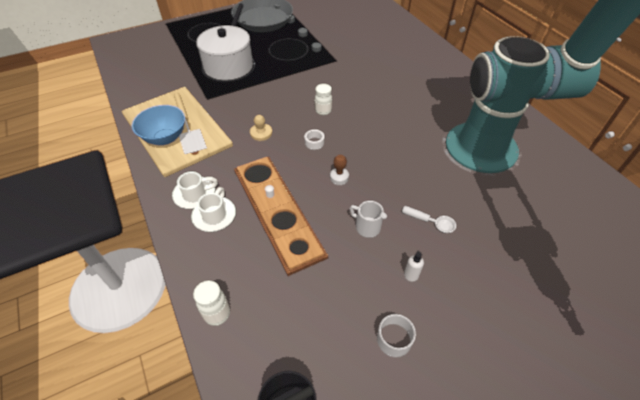

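View pics/top0.png

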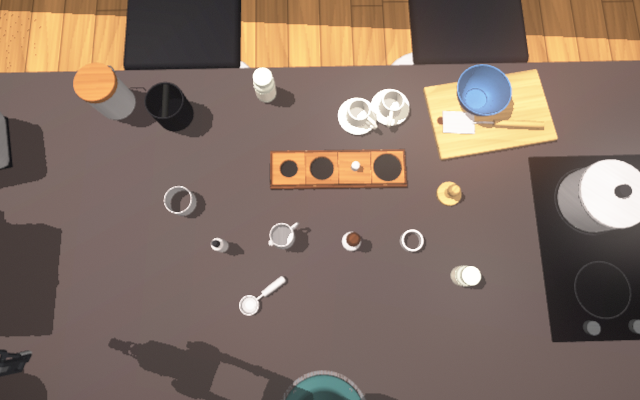

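View pics/wrist0.png

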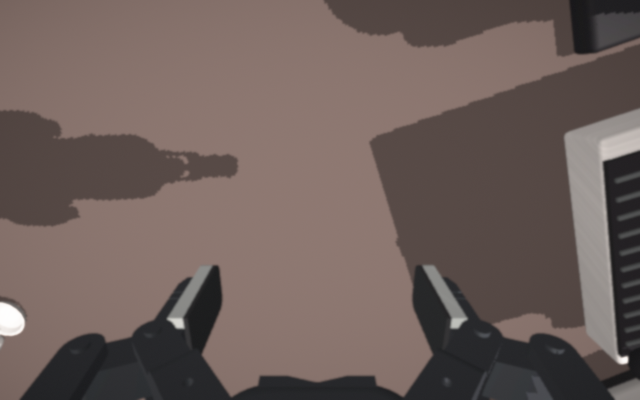

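The top view shows the tray row from left (+y) to right: small (289,168), medium (321,168), post (356,166), large (388,167). The tools are the jug (283,236), tamper (352,241), sprayer (219,245) and dosing ring (412,240). The pastry cutter (180,201) and the stamp (450,193) stay put.

```bash
cat > h.py <<'E'
import numpy as np,cv2
from scipy.optimize import least_squares
def load(n,k=0): return dict(np.load(f"{n}{k}.npz"))
def cloud(c):
    d=c["depth"];v,u=np.mgrid[:d.shape[0],:d.shape[1]]
    P=np.stack([(u-c["cx"])/c["fx"]*d,(v-c["cy"])/c["fy"]*d,d],-1)
    R=cv2.Rodrigues(c["rvec"])[0]
    W=(P-c["tvec"].ravel())@R; W[d==0]=np.nan
    return W
def ray(c,u,v,z):
    R=cv2.Rodrigues(c["rvec"])[0];C=-R.T@c["tvec"].ravel()
    d=R.T@np.array([(u-c["cx"])/c["fx"],(v-c["cy"])/c["fy"],1.])
    return C+d*(z-C[2])/d[2]
def circ(p,r=None):
    x0=p.mean(0)
    f=lambda q:np.hypot(p[:,0]-q[0],p[:,1]-q[1])-(q[2] if r is None else r)
    s=least_squares(f,[*x0,r or .03],loss='soft_l1',f_scale=.002)
    return s.x,np.sqrt((s.fun**2).mean())
E
python3 - <<'E'
from h import *
for n in ["top","scene"]:
    c=load(n);W=cloud(c)
    z=W[...,2]; m=((z>.012)&(z<.2)&(W[...,0]>.25)&(W[...,0]<.75)&(abs(W[...,1])<.5)).astype(np.uint8)
    k,l,st,ce=cv2.connectedComponentsWithStats(m)
    print(n,'table z',np.nanmedian(z))
    for i in range(1,k):
        if st[i,4]<40: continue
        p=W[l==i]; print(i,ce[i].round(0),st[i,4],'mean',p.mean(0).round(3),'min',p.min(0).round(3),'max',p.max(0).round(3))
E
```

```text
top table z -0.001267520051453519
1 [463. 141.] 1439 mean [ 0.713 -0.416  0.017] min [ 0.665 -0.5    0.012] max [ 0.75  -0.335  0.026]
5 [335. 167.] 3368 mean [ 0.645 -0.053  0.019] min [ 0.59  -0.249  0.012] max [0.701 0.127 0.054]
69 [450. 192.] 304 mean [ 0.566 -0.359  0.033] min [ 0.536 -0.394  0.012] max [ 0.601 -0.332  0.068]
84 [178. 199.] 307 mean [0.562 0.371 0.032] min [0.525 0.333 0.012] max [0.597 0.406 0.048]
96 [282. 234.] 253 mean [0.459 0.092 0.055] min [0.427 0.051 0.013] max [0.49  0.128 0.077]
97 [412. 239.] 166 mean [ 0.441 -0.249  0.024] min [ 0.412 -0.277  0.012] max [ 0.469 -0.221  0.032]
98 [351. 240.] 281 mean [ 0.44  -0.084  0.054] min [ 0.419 -0.113  0.012] max [ 0.468 -0.064  0.087]
99 [219. 244.] 180 mean [0.437 0.254 0.063] min [0.423 0.243 0.012] max [0.456 0.274 0.096]
100 [465. 275.] 502 mean [ 0.344 -0.367  0.068] min [ 0.319 -0.396  0.013] max [ 0.371 -0.348  0.089]
101 [273. 286.] 177 mean [0.33  0.12  0.017] min [0.304 0.089 0.012] max [0.354 0.152 0.024]
scene table z 0.001737212690606789
1 [323.  98.] 413 mean [ 0.352 -0.362  0.059] min [ 0.323 
[... 205 characters left out ...]
2  0.012] max [ 0.603 -0.327  0.069]
4 [314. 138.] 208 mean [ 0.443 -0.247  0.023] min [ 0.414 -0.277  0.012] max [ 0.473 -0.22   0.034]
5 [340. 169.] 374 mean [ 0.449 -0.079  0.048] min [ 0.42  -0.112  0.013] max [ 0.47  -0.062  0.09 ]
6 [281. 215.] 4562 mean [ 0.649 -0.036  0.02 ] min [ 0.593 -0.248  0.012] max [0.703 0.131 0.057]
8 [369. 217.] 797 mean [0.463 0.096 0.048] min [0.43  0.053 0.012] max [0.493 0.129 0.078]
9 [427. 217.] 289 mean [0.314 0.146 0.018] min [0.26  0.093 0.012] max [0.358 0.21  0.025]
10 [414. 266.] 359 mean [0.448 0.266 0.058] min [0.426 0.244 0.012] max [0.459 0.278 0.099]
11 [396. 334.] 588 mean [0.562 0.371 0.034] min [0.526 0.334 0.012] max [0.6   0.408 0.053]
```

```bash
python3 - <<'E'
import cv2
t=cv2.imread('pics/top0.png')[130:270,140:480]
cv2.imwrite('pics/topcrop.png',cv2.resize(t,None,fx=2.35,fy=2.35,interpolation=cv2.INTER_CUBIC))
t=cv2.imread('pics/scene0.png')[110:370,230:470]
cv2.imwrite('pics/scenecrop.png',cv2.resize(t,None,fx=2.3,fy=2.3,interpolation=cv2.INTER_CUBIC))
E
```

```text
(no output)
```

View pics/topcrop.png

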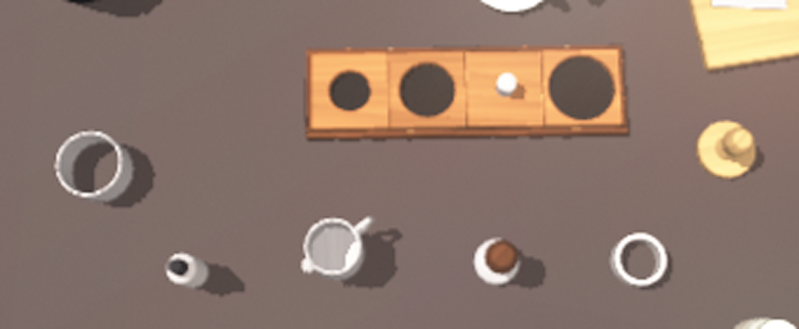

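View pics/scenecrop.png

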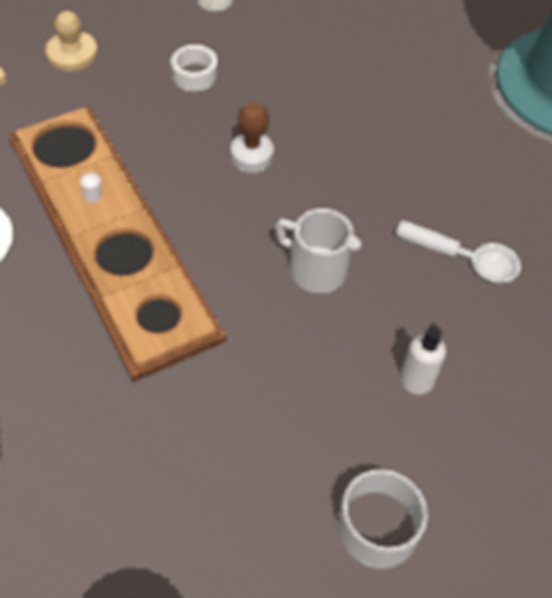

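The crops confirm the layout. The tray is turned slightly, the jug's handle points to +x/−y, and the spout points to −x/+y. Next I fit circles in both views.

```bash
cat > meas.py <<'E'
from h import *
def run(n,k=0,off={'top':-.0013,'scene':.0017}):
    c=load(n,k);W=cloud(c);W=W.copy();W[...,2]-=off[n]
    def sel(x,y,r,z0,z1):
        return W[(np.hypot(W[...,0]-x,W[...,1]-y)<r)&(W[...,2]>z0)&(W[...,2]<z1)]
    print(n)
    p=sel(.461,.09,.07,.066,.08);s,e=circ(p[np.hypot(*(p[:,:2]-[.461,.092]).T)<.036][:,:2],.0295);print(' jug',s[:2].round(4),e,len(p))
    j=s[:2]
    for a,b in [(.015,.06),(.025,.08)]:
        q=sel(*j,.07,a,b);d=np.hypot(*(q[:,:2]-j).T);h=q[d>.0355];
        h=h[d[d>.0355]>.044];print('  handle ang',np.degrees(np.arctan2(*(h[:,:2].mean(0)-j)[::-1])).round(1) if len(h) else None,len(h))
    p=sel(.441,-.248,.05,.022,.034);s,e=circ(p[:,:2],.0265);print(' ring',s[:2].round(4),e,len(p))
    p=sel(.441,-.08,.05,.008,.025);s,e=circ(p[:,:2],None);print(' tamper base',s.round(4),e,len(p))
    p=sel(.441,-.08,.05,.057,.074);s,e=circ(p[:,:2],.0185);print(' tamper handle',s[:2].round(4),e,len(p))
    p=sel(.445,.258,.05,.008,.058);s,e=circ(p[:,:2],.017);print(' sprayer',s[:2].round(4),e,len(p))
    p=sel(.445,.258,.05,.08,.1);print('  head mean',p.mean(0).round(4))
    # tray
    f=c["frame"].astype(int)
    hsv=cv2.cvtColor(c["frame"],cv2.COLOR_RGB2HSV)
    wood=((W[...,2]>.017)&(W[...,2]<.024)&(abs(W[...,0]-.648)<.07)&(abs(W[...,1]+.055)<.21))
    q=W[wood]; r=cv2.minAreaRect(q[:,:2].astype(np.float32)*1000);print(' wood',r,len(q))
    box=(abs(W[...,0]-.648)<.05)&(abs(W[...,1]+.06)<.19)
    dark=(box&(hsv[...,2]<90)&(W[...,2]<.018)).astype(np.uint8)
    kk,l,st,ce=cv2.connectedComponentsWithStats(dark)
    for i in range(1,kk):
        if st[i,4]<60: continue
        cs,_=cv2.findContours((l==i).astype(np.uint8),0,1); g=np.vstack(cs)
        el=cv2.fitEllipse(g); 
        print('  recess',np.round(el[0],1),st[i,4],'floor',ray(c,*el[0],.011).round(4),'top',ray(c,*el[0],.021).round(4),'meanZ',W[l==i][:,2].mean().round(4))
    p=sel(.648,-.105,.03,.04,.06);print(' post',p.mean(0).round(4),len(p))
if __name__=="__main__":
    run("top");run("scene")
E
python3 meas.py
```

```text
top
 jug [0.4584 0.0945] 0.0016590657908804511 116
  handle ang -54.9 5
  handle ang -53.8 13
 ring [ 0.4405 -0.249 ] 0.0015432885783313328 130
 tamper base [ 0.4444 -0.0897  0.0224] 0.0028763215456633993 120
 tamper handle [ 0.4432 -0.0886] 0.0011684701016735771 20
 sprayer [0.4399 0.2601] 0.0003171187107920064 55
  head mean [0.439  0.2579 0.0928]
 wood ((645.1423950195312, -59.64556884765625), (372.5291748046875, 104.26832580566406), 89.53569030761719) 2577
  recess [320.8 168.5] 326 floor [ 0.6448 -0.0141  0.011 ] top [ 0.642  -0.0137  0.021 ] meanZ 0.0117
  recess [288.4 168.5] 189 floor [0.647  0.0759 0.011 ] top [0.6442 0.0754 0.021 ] meanZ 0.0113
 post [ 0.6439 -0.1048  0.0494] 54
scene
 jug [0.4608 0.0966] 0.001600473217627474 158
  handle ang -52.2 19
  handle ang -52.5 28
 ring [ 0.443  -0.2473] 0.0020433538180367255 115
 tamper base [ 0.4455 -0.0857  0.0207] 0.004085923516321624 164
 tamper handle [ 0.4439 -0.0884] 0.0012785452686052928 53
 sprayer [0.4404 0.2602] 0.0006727028415375008 167
  head mean [0.4431 0.2619 0.0907]
 wood ((644.7943115234375, -59.83235168457031), (103.28044128417969, 367.2579345703125), 0.9749178886413574) 2581
  recess [257.4 173.2] 332 floor [ 0.6456 -0.2024  0.011 ] top [ 0.6479 -0.1933  0.021 ] meanZ 0.0123
  recess [283.5 220. ] 319 floor [ 0.6466 -0.0187  0.011 ] top [ 0.6489 -0.0118  0.021 ] meanZ 0.012
  recess [298.5 246.9] 185 floor [0.6473 0.0731 0.011 ] top [0.6496 0.079  0.021 ] meanZ 0.0121
 post [ 0.6478 -0.1014  0.0484] 56
```

```bash
cat > go.py <<'E'
import sys,numpy as np
from scipy.spatial.transform import Rotation as Ro
from workcell import bot
def plan(targets,verbose=True):
    """targets: list of (x,y,z_tcp,phi_deg)"""
    s=bot.read_state();R=Ro.from_rotvec(s["tcp_rot"]);M=R.as_matrix();p=np.array(s["tool_pos"])
    phi=np.degrees(np.arctan2(M[1,2],M[0,2]))
    print('t',round(s["time"],2),'tcp',p.round(4),'phi',round(phi,2),'xaxis',M[:,0].round(3),'w',round(s["width"],3),'F',s["wrist_force"].round(1),'q1,6',s["q"][[0,5]].round(2))
    for x,y,z,f in targets:
        d=M.T@(np.array([x,y,z])-p)
        if f is None: rv=np.zeros(3)
        else:
            f=np.radians(f);zt=np.array([np.cos(f),np.sin(f),0]);xt=np.array([0,0,-1.]);yt=np.cross(zt,xt)
            T=np.stack([xt,yt,zt],1);rv=np.degrees(Ro.from_matrix(M.T@T).as_rotvec())
        print('  shift',d.round(4).tolist(),'turn',rv.round(2).tolist())
if __name__=="__main__":
    a=[None if v=='-' else float(v) for v in sys.argv[1:]]
    plan([a[i:i+4] for i in range(0,len(a),4)])
E
python3 go.py .4596 .0955 .2 36.5 .4596 .0955 .2 -143.5
```

```text
t 0.15 tcp [0.2248 0.6359 0.2201] phi 70.53 xaxis [-0.001 -0.002 -1.   ] w 1.001 F [ 0.5  0.  -0.1] q1,6 [ 1.19 -0.04]
  shift [0.0209, -0.4015, -0.4311] turn [34.03, -0.1, 0.03]
  shift [0.0209, -0.4015, -0.4311] turn [-145.97, -0.04, -0.13]
```

>>> step_arm(
  targets=[0.02,-0.1,-0.1,8,0,0,0,0.02,-0.2,-0.2,16,0,0,0,0.02,-0.3,-0.3,24,0,0,0,0.021,-0.4015,-0.431,34,0,0,0,0.021,-0.4015,-0.431,34,0,0,0,0.021,-0.4015,-0.431,34,0,0,0,0.021,-0.4015,-0.431,34,0,0,0,0.021,-0.4015,-0.431,34,0,0,0,0.021,-0.4015,-0.431,34,0,0,0,0.021,-0.4015,-0.431,34,0,0,0,0.021,-0.4015,-0.431,34,0,0,0,0.021,-0.4015,-0.431,34,0,0,0],
  squeeze=30,
)

```text
time: 1.65
tool_pos: [0.4594, 0.0968, 0.2]
tcp_rot: [-0.498, 1.513, 0.5]
wrist_force: [0.2, -0.1, -0.3]
width: 1.001
```

```bash
cat > wr.py <<'E'
import sys
from h import *
from workcell import bot
n=sys.argv[1];k=sys.argv[2]
c=bot.read_camera(n);np.savez(f"{n}{k}.npz",**c);cv2.imwrite(f"pics/{n}{k}.png",c["frame"][:,:,::-1])
E
python3 wr.py wrist 1; python3 go.py .4596 .0955 .15 36.5
```

```text
t 1.7 tcp [0.4593 0.0971 0.2   ] phi 36.58 xaxis [-0.001  0.    -1.   ] w 1.005 F [-0.3 -0.4 -0.8] q1,6 [ 0.15 -0.48]
  shift [0.05, -0.0015, -0.0007] turn [0.08, -0.01, -0.04]
```

View pics/wrist1.png

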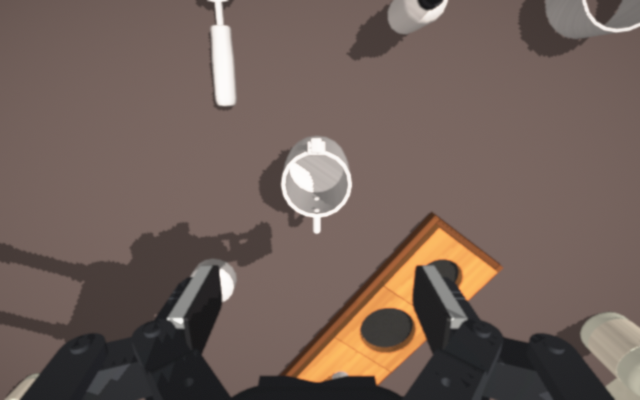

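The jug sits at (316,183) with its handle pointing straight down the image, so the jaws are square to it. I check its centre with the wrist depth.

```bash
python3 - <<'E'
from h import *
c=load("wrist",1);W=cloud(c)
print(np.nanmedian(W[...,2]))
m=(np.hypot(W[...,0]-.46,W[...,1]-.0955)<.036)&(W[...,2]>.066)&(W[...,2]<.08)
print(circ(W[m][:,:2],.0295),m.sum(),W[m][:,2].mean())
q=W[(np.hypot(W[...,0]-.46,W[...,1]-.0955)<.06)&(np.hypot(W[...,0]-.46,W[...,1]-.0955)>.044)&(W[...,2]>.03)&(W[...,2]<.08)&(W[...,0]>.46)]
print(q.mean(0),np.degrees(np.arctan2(*(q[:,:2].mean(0)-[.46,.0955])[::-1])))
E
```

```text
-1.7051210279771592e-05
(array([0.45772677, 0.09535065, 0.0295    ]), np.float64(0.0016296986878160747)) 971 0.07122110681978434
[0.48653209 0.05674694 0.06268796] -55.60269860078721
```

>>> step_arm(
  targets=[0.05,-0.001,-0.001,0,0,0,0,0.1,-0.001,-0.001,0,0,0,0,0.14,-0.001,-0.001,0,0,0,0,0.16,-0.001,-0.001,0,0,0,0,0.166,-0.001,-0.001,0,0,0,0,0.166,-0.001,-0.001,0,0,0,0,0.166,-0.001,-0.001,0,0,0,40,0.166,-0.001,-0.001,0,0,0,70,0.166,-0.001,-0.001,0,0,0,255,0.166,-0.001,-0.001,0,0,0,255,0.166,-0.001,-0.001,0,0,0,255,0.166,-0.001,-0.001,0,0,0,255],
  squeeze=30,
)

```text
time: 3.2
tool_pos: [0.4607, 0.095, 0.0355]
tcp_rot: [-0.499, 1.511, 0.499]
wrist_force: [-0.9, 0.1, 5.5]
width: 0.696
```

```bash
python3 wr.py wrist 2;python3 wr.py scene 2; python3 go.py .46 .0955 .15 36.5 .6457 -.1955 .15 90
```

```text
t 3.3 tcp [0.4608 0.095  0.0355] phi 36.52 xaxis [ 0.002  0.    -1.   ] w 0.692 F [-1.7  1.4  6. ] q1,6 [ 0.15 -0.49]
  shift [-0.1145, 0.0008, -0.0001] turn [0.02, 0.11, 0.05]
  shift [-0.1142, -0.3436, -0.024] turn [-53.48, 0.08, 0.1]
```

View pics/wrist2.png

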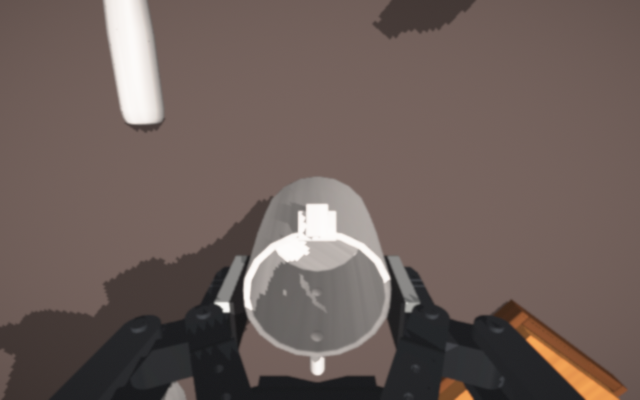

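>>> step_arm(
  targets=[-0.01,0,0,0,0,0,255,-0.03,0,0,0,0,0,255,-0.065,0,0,0,0,0,255,-0.1,0,0,0,0,0,255,-0.115,0,0,0,0,0,255,-0.115,-0.02,-0.001,-4,0,0,255,-0.115,-0.06,-0.004,-9,0,0,255,-0.115,-0.1,-0.007,-15,0,0,255,-0.115,-0.14,-0.01,-21,0,0,255,-0.115,-0.18,-0.013,-27,0,0,255,-0.115,-0.22,-0.016,-33,0,0,255,-0.115,-0.26,-0.019,-39,0,0,255,-0.115,-0.3,-0.022,-45,0,0,255,-0.115,-0.33,-0.024,-50,0,0,255,-0.115,-0.3435,-0.024,-53.5,0,0,255,-0.115,-0.3435,-0.024,-53.5,0,0,255,-0.115,-0.3435,-0.024,-53.5,0,0,255],
)

```text
time: 5.42
tool_pos: [0.6438, -0.1948, 0.1481]
tcp_rot: [-1.207, 1.21, 1.211]
wrist_force: [-0.2, 0.4, -2.2]
width: 0.691
```

```bash
python3 wr.py wrist 3; python3 wr.py scene 3; python3 wr.py top 3; python3 go.py .6457 -.1955 .06 90
```

```text
t 5.58 tcp [ 0.6443 -0.1946  0.149 ] phi 90.04 xaxis [-0.001  0.    -1.   ] w 0.694 F [ 0.3  0.8 -2.1] q1,6 [-0.33 -1.9 ]
  shift [0.089, -0.0014, -0.0009] turn [0.04, 0.02, -0.03]
```

View pics/wrist3.png

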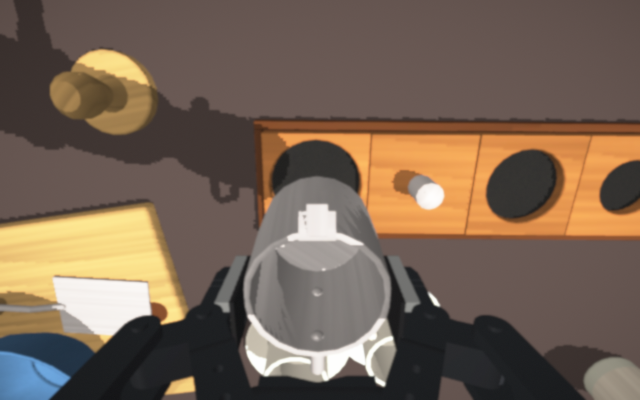

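View pics/scene3.png

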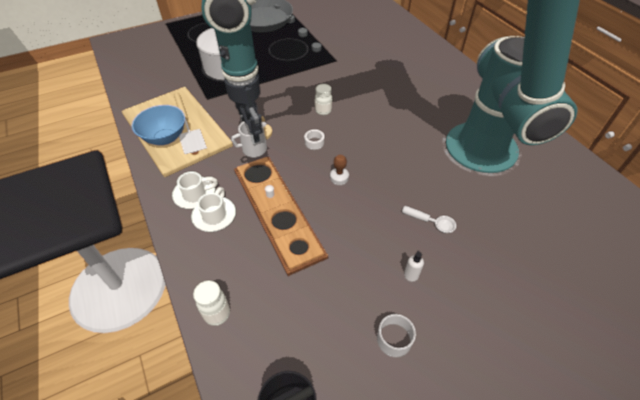

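The jug is held upright with its handle towards +x, and the tray row is visible beside it: post (430,190), medium recess (522,185). I use the wrist depth to refine the seat positions.

```bash
python3 - <<'E'
from h import *
c=load("wrist",3);W=cloud(c)
t=W[(W[...,2]<.006)];print('table',np.median(t[:,2]))
w=(W[...,2]>.017)&(W[...,2]<.025)&(abs(W[...,0]-.645)<.06)&(abs(W[...,1]+.06)<.2)
q=W[w]
print('wood x',np.percentile(q[:,0],[.5,99.5]),'y',np.percentile(q[:,1],[.2,99.8]))
# edges by slices
for y in np.arange(-.15,.07,.03):
    s=q[abs(q[:,1]-y)<.004];print(round(y,3),s[:,0].min().round(4),s[:,0].max().round(4))
p=W[(W[...,2]>.045)&(W[...,2]<.055)&(np.hypot(W[...,0]-.646,W[...,1]+.104)<.03)];print('post',p.mean(0),p.min(0),p.max(0))
for y0 in (-.014,.077):
    f=W[(W[...,2]<.016)&(np.hypot(W[...,0]-.646,W[...,1]-y0)<.045)];print('floor',f.mean(0),f.min(0),f.max(0),len(f))
    r=q[np.hypot(q[:,0]-.646,q[:,1]-y0)<.045];a=np.arctan2(r[:,1]-y0,r[:,0]-.646);d=np.hypot(r[:,0]-.646,r[:,1]-y0)
    b=np.floor(a/np.radians(12)).astype(int);e=np.array([r[b==k][np.argmin(d[b==k])][:2] for k in np.unique(b)])
    print('edge',circ(e),len(e))
E
```

```text
table -0.0002789044128121748
wood x [0.59987675 0.69071127] y [-0.24151933  0.09408458]
-0.15 0.5998 0.6772
-0.12 0.6001 0.6897
-0.09 0.6002 0.6903
-0.06 0.6004 0.6908
-0.03 0.6008 0.6912
0.0 0.6011 0.6909
0.03 0.6014 0.6915
0.06 0.6016 0.6921
post [ 0.64411478 -0.10723245  0.04911582] [ 0.63422685 -0.11702859  0.04502583] [ 0.65609752 -0.09535037  0.0525316 ]
floor [ 0.64689848 -0.0113367   0.01152747] [ 0.60103963 -0.04399947  0.00757703] [0.67993787 0.01991098 0.01597039] 4123
edge (array([ 0.64580691, -0.01563166,  0.03293463]), np.float64(0.00031949348645914376)) 30
floor [0.64867167 0.07775973 0.01142017] [0.60146141 0.05796685 0.00376733] [0.67215552 0.09781456 0.01595753] 1757
edge (array([0.64677801, 0.07505176, 0.0243997 ]), np.float64(0.0003461635947408533)) 19
```

```bash
python3 - <<'E'
from h import *
for k in (2,3):
    c=load("wrist",k);W=cloud(c)
    z0=.071 if k==2 else .1855
    x,y=(.4605,.095) if k==2 else (.6443,-.1946)
    d=np.hypot(W[...,0]-x,W[...,1]-y)
    m=(d<.037)&(W[...,2]>z0-.006)&(W[...,2]<z0+.006)
    p=W[m];print(k,circ(p[:,:2],.0295),len(p),p[:,2].max())
    # rim by topmost only
    h=W[(d>.03)&(d<.06)&(W[...,2]>z0-.02)&(W[...,2]<z0+.003)&(W[...,1]<y+.03)]
E
python3 go.py .6453 -.1965 .055 90
```

```text
2 (array([0.45817599, 0.09628855, 0.0295    ]), np.float64(0.001917043325274278)) 6345 0.07699870526645225
3 (array([ 0.64061913, -0.19559656,  0.0295    ]), np.float64(0.0018450318110589644)) 5614 0.19148495864367096
t 5.58 tcp [ 0.6443 -0.1946  0.149 ] phi 90.04 xaxis [-0.001  0.    -1.   ] w 0.694 F [ 0.3  0.8 -2.1] q1,6 [-0.33 -1.9 ]
  shift [0.094, -0.001, -0.0019] turn [0.04, 0.02, -0.03]
```

>>> step_arm(
  targets=[0.01,-0.001,-0.001,0,0,0,255,0.03,-0.0025,-0.002,0,0,0,255,0.05,-0.0025,-0.002,0,0,0,255,0.07,-0.0025,-0.002,0,0,0,255,0.082,-0.0025,-0.002,0,0,0,255,0.088,-0.0025,-0.002,0,0,0,255,0.092,-0.0025,-0.002,0,0,0,255,0.095,-0.0025,-0.002,0,0,0,255,0.097,-0.0025,-0.002,0,0,0,255,0.097,-0.0025,-0.002,0,0,0,255],
)

```text
time: 6.82
tool_pos: [0.6475, -0.1975, 0.0524]
tcp_rot: [-1.21, 1.209, 1.209]
wrist_force: [0.1, -0.4, -2.2]
width: 0.694
```

```bash
python3 wr.py wrist 4;python3 go.py .6468 -.1965 .0465 90
```

```text
t 6.88 tcp [ 0.6475 -0.1975  0.0525] phi 90.03 xaxis [ 0. -0. -1.] w 0.696 F [-0.5  0.2 -2. ] q1,6 [-0.33 -1.9 ]
  shift [0.006, 0.0007, 0.001] turn [0.03, -0.01, 0.02]
```

View pics/wrist4.png

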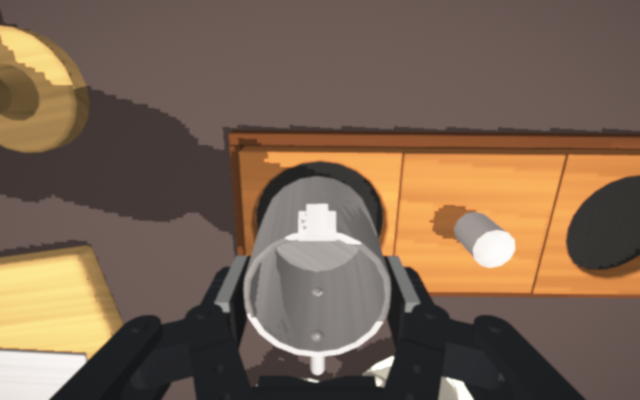

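The jug foot sits inside the dark recess, centred at (320,220), with no contact force. I lower it slowly.

>>> step_arm(
  targets=[0.002,0,0,0,0,0,255,0.004,0,0,0,0,0,255,0.005,0,0,0,0,0,255,0.006,0,0,0,0,0,255,0.007,0,0,0,0,0,255,0.007,0,0,0,0,0,255],
)

```text
time: 7.62
tool_pos: [0.6473, -0.1975, 0.0467]
tcp_rot: [-1.21, 1.209, 1.21]
wrist_force: [-4.2, 0.5, 5.6]
width: 0.692
```

```bash
python3 go.py
```

```text
t 7.62 tcp [ 0.6473 -0.1975  0.0467] phi 90.03 xaxis [-0.  0. -1.] w 0.692 F [-4.2  0.5  5.6] q1,6 [-0.33 -1.9 ]
```

>>> step_arm(
  targets=[0.0065,0,0,0,0,0,70,0.0065,0,0,0,0,0,50,0.0065,0,0,0,0,0,30,0.0065,0,0,0,0,0,20,0.0065,0,0,0,0,0,20],
)

```text
time: 8.25
tool_pos: [0.6475, -0.1975, 0.0387]
tcp_rot: [-1.21, 1.209, 1.209]
wrist_force: [0.4, 0.7, 0.2]
width: 0.919
```

```bash
python3 wr.py wrist 5;python3 go.py
```

```text
t 8.3 tcp [ 0.6475 -0.1975  0.0387] phi 90.03 xaxis [ 0. -0. -1.] w 0.92 F [-0.5 -0.4  0.4] q1,6 [-0.33 -1.9 ]
```

View pics/wrist5.png

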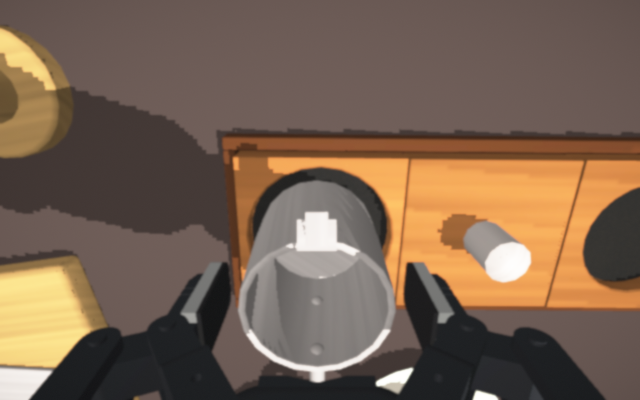

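The jug is seated and free: its rim is round at (317,305) and the fingers are clear on both sides. I back off upwards and go above the tamper.

```bash
python3 go.py .6475 -.1975 .16 90 .4436 -.0885 .16 90
```

```text
t 8.3 tcp [ 0.6475 -0.1975  0.0387] phi 90.03 xaxis [ 0. -0. -1.] w 0.92 F [-0.5 -0.4  0.4] q1,6 [-0.33 -1.9 ]
  shift [-0.1213, -0.0001, 0.0] turn [0.03, -0.0, 0.01]
  shift [-0.1213, 0.2038, 0.1091] turn [0.03, -0.0, 0.01]
```

>>> step_arm(
  targets=[-0.02,0,0,0,0,0,10,-0.05,0,0,0,0,0,0,-0.09,0,0,0,0,0,0,-0.121,0,0,0,0,0,0,-0.121,0,0,0,0,0,0,-0.121,0.05,0.027,0,0,0,0,-0.121,0.1,0.055,0,0,0,0,-0.121,0.15,0.08,0,0,0,0,-0.121,0.19,0.1,0,0,0,0,-0.121,0.204,0.109,0,0,0,0,-0.121,0.204,0.109,0,0,0,0,-0.121,0.204,0.109,0,0,0,0],
)

```text
time: 9.8
tool_pos: [0.4449, -0.0892, 0.1602]
tcp_rot: [-1.211, 1.208, 1.208]
wrist_force: [-0.2, -0.1, 0.6]
width: 0.999
```

```bash
python3 wr.py wrist 6;python3 wr.py scene 6;python3 go.py .4436 -.0885 .058 90
python3 - <<'E'
from h import *
c=load("wrist",6);W=cloud(c)
d=np.hypot(W[...,0]-.444,W[...,1]+.088)
for a,b,r in ((.06,.074,.0183),(.074,.09,None),(.002,.02,.0255)):
    p=W[(d<.04)&(W[...,2]>a)&(W[...,2]<b)];print(a,p.mean(0).round(4),len(p),circ(p[:,:2],r))
c=load("scene",6);W=cloud(c)-[0.001,0.001,.0017]
d=np.hypot(W[...,0]-.646,W[...,1]+.1965)
p=W[(d<.035)&(W[...,2]>.07)];print('jug',circ(p[:,:2],.0295),np.percentile(p[:,2],[5,50,95]),len(p))
E
```

```text
t 9.9 tcp [ 0.4447 -0.0892  0.16  ] phi 90.01 xaxis [ 0.001 -0.    -1.   ] w 0.998 F [-0.5  0.8  0.2] q1,6 [-0.25 -1.82]
  shift [0.102, 0.0012, 0.0007] turn [0.01, -0.02, 0.04]
0.06 [ 0.4297 -0.0889  0.0689] 265 (array([ 0.44323192, -0.08865066,  0.0183    ]), np.float64(0.00039704702190209356))
0.074 [ 0.4402 -0.0887  0.0807] 1614 (array([ 0.44088959, -0.08869474,  0.01155953]), np.float64(0.004069529081559659))
0.002 [ 0.4289 -0.0889  0.0162] 632 (array([ 0.44462639, -0.0885796 ,  0.0255    ]), np.float64(0.0020332862360525313))
jug (array([ 0.64652492, -0.19665058,  0.0295    ]), np.float64(0.0015788737810860803)) [0.07054364 0.07922261 0.08558128] 217
```

View pics/wrist6.png

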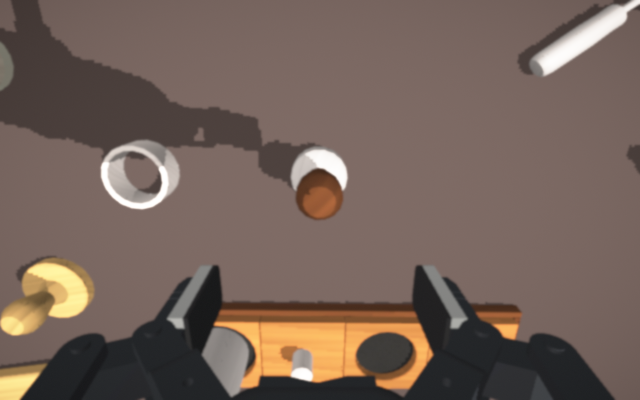

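View pics/scene6.png

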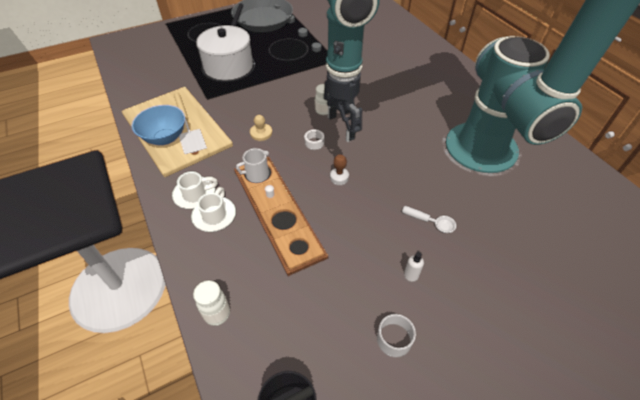

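The jug stands upright in the large recess at scene (256,165). The tamper is lined up between the jaws at (319,185), so I grip its bulb.

>>> step_arm(
  targets=[0.04,0.001,0.0005,0,0,0,0,0.075,0.001,0.0005,0,0,0,0,0.095,0.001,0.0005,0,0,0,0,0.102,0.001,0.0005,0,0,0,30,0.102,0.001,0.0005,0,0,0,70,0.102,0.001,0.0005,0,0,0,110,0.102,0.001,0.0005,0,0,0,255,0.102,0.001,0.0005,0,0,0,255,0.102,0.001,0.0005,0,0,0,255,0.102,0.001,0.0005,0,0,0,255],
  squeeze=50,
)

```text
time: 11.15
tool_pos: [0.4435, -0.0882, 0.0591]
tcp_rot: [-1.211, 1.207, 1.207]
wrist_force: [-0.4, 1.7, 5.4]
width: 0.382
```

```bash
python3 wr.py wrist 7;python3 go.py .4436 -.0885 .15 90 .6458 -.0150 .15 90
```

```text
t 11.2 tcp [ 0.4435 -0.0882  0.0591] phi 90.03 xaxis [ 0.003 -0.    -1.   ] w 0.382 F [-0.7  1.2  6. ] q1,6 [-0.25 -1.82]
  shift [-0.0909, -0.0003, -0.0003] turn [0.03, -0.02, 0.15]
  shift [-0.0904, -0.2026, 0.0731] turn [0.03, -0.02, 0.15]
```

View pics/wrist7.png

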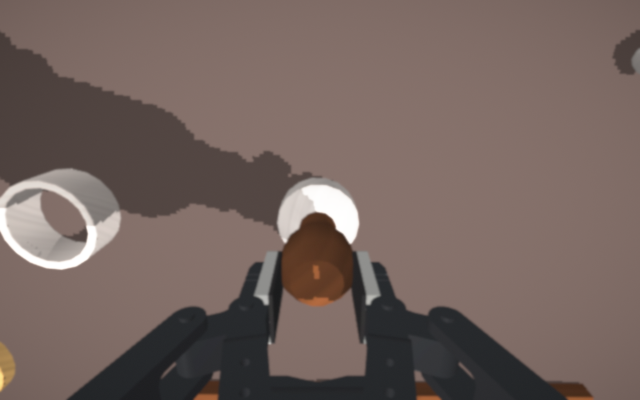

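>>> step_arm(
  targets=[-0.01,0,0,0,0,0,255,-0.03,0,0,0,0,0,255,-0.06,0,0,0,0,0,255,-0.09,0,0,0,0,0,255,-0.09,-0.015,0.005,0,0,0,255,-0.09,-0.045,0.016,0,0,0,255,-0.09,-0.08,0.029,0,0,0,255,-0.09,-0.12,0.043,0,0,0,255,-0.09,-0.16,0.058,0,0,0,255,-0.09,-0.19,0.068,0,0,0,255,-0.09,-0.2025,0.073,0,0,0,255,-0.09,-0.2025,0.073,0,0,0,255,-0.09,-0.2025,0.073,0,0,0,255],
)

```text
time: 12.82
tool_pos: [0.6432, -0.0152, 0.1467]
tcp_rot: [-1.208, 1.211, 1.211]
wrist_force: [-0.5, -0.2, -3.9]
width: 0.383
```

```bash
python3 wr.py wrist 8;python3 wr.py scene 8;python3 go.py .6458 -.0150 .081 90
python3 - <<'E'
from h import *
c=load("wrist",8);W=cloud(c)
d=np.hypot(W[...,0]-.645,W[...,1]+.015)
p=W[(d<.04)&(W[...,2]>.085)&(W[...,2]<.11)&(d>.012)];print('base',p.mean(0).round(4),p.min(0),p.max(0),len(p),circ(p[:,:2],.0255))
r=W[(W[...,2]>.018)&(W[...,2]<.024)&(d<.042)&(d>.028)];print(circ(r[:,:2]),len(r),r.min(0),r.max(0))
E
```

```text
t 12.93 tcp [ 0.6436 -0.0154  0.1474] phi 90.0 xaxis [-0.001 -0.    -1.   ] w 0.385 F [-0.3  0.2 -4. ] q1,6 [-0.06 -1.63]
  shift [0.0664, -0.0023, 0.0004] turn [-0.0, -0.01, -0.06]
base [ 0.6298 -0.0155  0.1053] [ 0.61694737 -0.04087298  0.0875717 ] [0.65562288 0.01005155 0.10999914] 2571 (array([ 0.64659171, -0.0155609 ,  0.0255    ]), np.float64(0.0039039834874853236))
(array([ 0.64565276, -0.01506719,  0.0380281 ]), np.float64(0.002637902074553341)) 1920 [ 0.60301841 -0.05671332  0.01812128] [0.66832144 0.02665483 0.02266533]
```

View pics/wrist8.png

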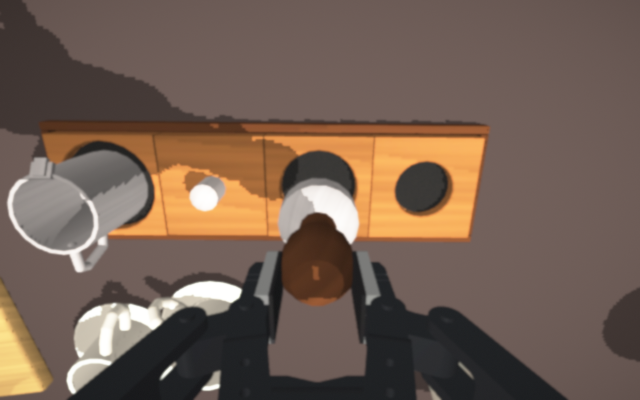

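The tamper hangs upright over the medium recess at (319,190). The jug is seated at left with its handle out over the far edge. I lower the tamper.

>>> step_arm(
  targets=[0.015,-0.0015,0,0,0,0,255,0.035,-0.0027,0,0,0,0,255,0.05,-0.0027,0,0,0,0,255,0.06,-0.0027,0,0,0,0,255,0.066,-0.0027,0,0,0,0,255,0.07,-0.0027,0,0,0,0,255,0.072,-0.0027,0,0,0,0,255,0.074,-0.0027,0,0,0,0,255,0.074,-0.0027,0,0,0,0,255],
)

```text
time: 14.05
tool_pos: [0.6476, -0.015, 0.0739]
tcp_rot: [-1.21, 1.209, 1.209]
wrist_force: [-0.9, -0.5, -4.1]
width: 0.381
```

```bash
python3 wr.py wrist 9;python3 go.py .6458 -.0150 .070 90
```

```text
t 14.1 tcp [ 0.6476 -0.015   0.074 ] phi 90.03 xaxis [ 0. -0. -1.] w 0.382 F [-0.1  0.1 -3.9] q1,6 [-0.06 -1.63]
  shift [0.004, 0.0018, -0.0] turn [0.03, -0.0, 0.02]
```

View pics/wrist9.png

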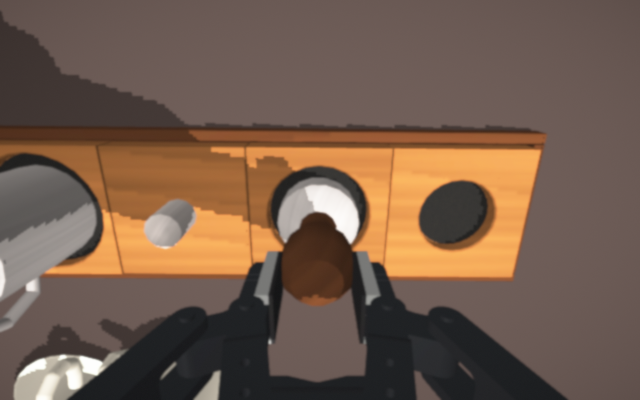

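The steel base is centred in the recess at (319,215) with even margins. I lower the last 4 mm and check the force before opening.

>>> step_arm(
  targets=[0.002,0,0,0,0,0,255,0.003,0,0,0,0,0,255,0.004,0,0,0,0,0,255,0.005,0,0,0,0,0,255,0.005,0,0,0,0,0,255],
)

```text
time: 14.72
tool_pos: [0.6483, -0.0149, 0.0704]
tcp_rot: [-1.21, 1.208, 1.208]
wrist_force: [-2.7, 0.8, 4.9]
width: 0.382
```

>>> step_arm(
  targets=[0,0,0,0,0,0,140,0,0,0,0,0,0,110,0,0,0,0,0,0,80,0,0,0,0,0,0,60,0,0,0,0,0,0,60,-0.01,0,0,0,0,0,60,-0.03,0,0,0,0,0,60,-0.06,0,0,0,0,0,30,-0.09,0,0,0,0,0,0,-0.11,0,0,0,0,0,0,-0.11,0,0,0,0,0,0],
)

```text
time: 16.1
tool_pos: [0.6493, -0.0151, 0.1821]
tcp_rot: [-1.213, 1.205, 1.205]
wrist_force: [-0.1, -0.2, -0.5]
width: 0.998
```

```bash
python3 wr.py wrist 10;python3 wr.py scene 10;python3 go.py .4401 .2602 .18 90
python3 - <<'E'
from h import *
c=load("wrist",10);W=cloud(c)
d=np.hypot(W[...,0]-.646,W[...,1]+.015)
p=W[(d<.03)&(W[...,2]>.06)];print('top',p[:,2].max(),p.mean(0))
E
```

```text
t 16.2 tcp [ 0.6471 -0.0149  0.1784] phi 90.03 xaxis [-0.  0. -1.] w 0.998 F [ 0.1 -0.8 -0.7] q1,6 [-0.06 -1.63]
  shift [-0.0015, 0.2068, 0.2753] turn [0.03, 0.0, -0.03]
top 0.2786772669046555 [ 0.63798199 -0.0146959   0.21576102]
```

View pics/wrist10.png

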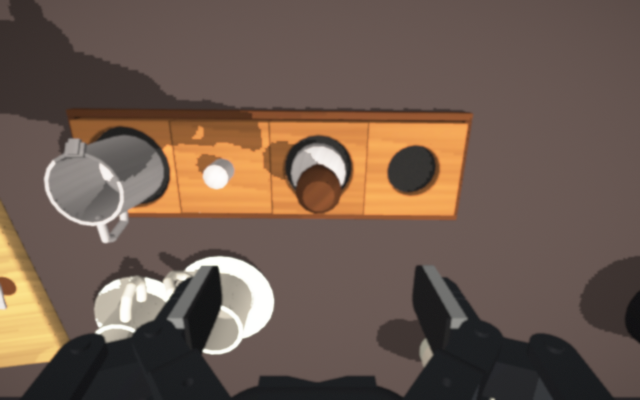

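View pics/scene10.png

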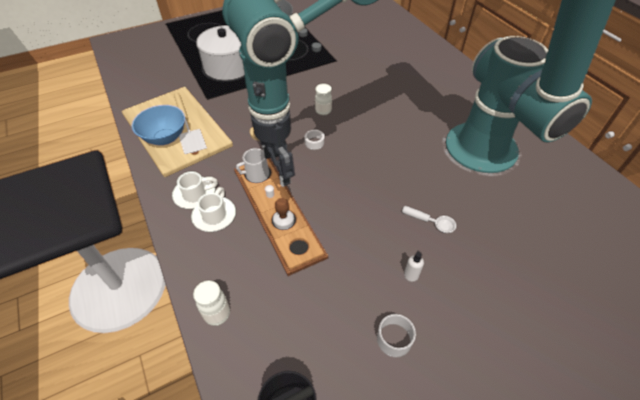

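The tamper stands in the medium recess at (318,175) and scene (283,210). On to the sprayer.

>>> step_arm(
  targets=[-0.001,0.045,0.06,0,0,0,0,-0.001,0.08,0.11,0,0,0,0,-0.001,0.12,0.16,0,0,0,0,-0.001,0.16,0.21,0,0,0,0,-0.001,0.19,0.25,0,0,0,0,-0.001,0.207,0.275,0,0,0,0,-0.001,0.207,0.275,0,0,0,0,-0.001,0.207,0.275,0,0,0,0],
)

```text
time: 17.2
tool_pos: [0.4399, 0.2593, 0.1785]
tcp_rot: [-1.21, 1.211, 1.21]
wrist_force: [-0.2, -0.2, -0.6]
width: 0.997
```

```bash
python3 wr.py wrist 11;python3 go.py .4401 .2602 .04 90
python3 - <<'E'
from h import *
c=load("wrist",11);W=cloud(c)
d=np.hypot(W[...,0]-.44,W[...,1]-.26)
for a,b,r in ((.01,.058,.017),(.08,.1,.008)):
    p=W[(d<.04)&(W[...,2]>a)&(W[...,2]<b)];print(a,p.mean(0).round(4),p.min(0),p.max(0),len(p),circ(p[:,:2],r))
E
```

```text
t 17.25 tcp [0.4404 0.259  0.1788] phi 90.0 xaxis [-0.001 -0.001 -1.   ] w 1.001 F [ 0.3 -0.3  0.8] q1,6 [ 0.48 -1.09]
  shift [0.1388, 0.0001, 0.0013] turn [0.0, -0.07, -0.07]
0.01 [0.4258 0.2592 0.0355] [0.42249721 0.24253699 0.01035233] [0.43733278 0.27547243 0.05791413] 405 (array([0.43989861, 0.25942422, 0.017     ]), np.float64(0.00018869786223170177))
0.08 [0.4374 0.2588 0.0923] [0.43106941 0.24868582 0.08002369] [0.4467285  0.26791826 0.09693075] 425 (array([0.44008097, 0.2574051 , 0.008     ]), np.float64(0.00297140067985443))
```

View pics/wrist11.png

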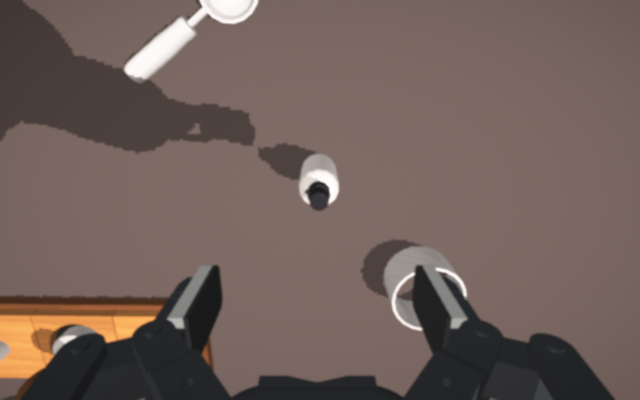

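The sprayer is centred between the jaws at (318,180), and the pastry cutter at (425,285) is clear of the descent. I grip the sprayer.

>>> step_arm(
  targets=[0.04,0,0.001,0,0,0,0,0.08,0,0.001,0,0,0,0,0.115,0,0.001,0,0,0,0,0.132,0,0.001,0,0,0,0,0.139,0,0.001,0,0,0,30,0.139,0,0.001,0,0,0,70,0.139,0,0.001,0,0,0,110,0.139,0,0.001,0,0,0,255,0.139,0,0.001,0,0,0,255,0.139,0,0.001,0,0,0,255,0.139,0,0.001,0,0,0,255],
  squeeze=30,
)

```text
time: 18.62
tool_pos: [0.4414, 0.2615, 0.0421]
tcp_rot: [-1.21, 1.206, 1.209]
wrist_force: [-0.3, -2.1, 6.1]
width: 0.377
```

```bash
python3 wr.py wrist 12;python3 go.py .4401 .2602 .15 90 .647 .0760 .15 90
```

```text
t 18.68 tcp [0.4414 0.2615 0.0421] phi 90.05 xaxis [ 0.002  0.001 -1.   ] w 0.376 F [-1.1 -1.2  6.1] q1,6 [ 0.49 -1.09]
  shift [-0.1079, 0.0011, -0.0012] turn [0.05, 0.06, 0.13]
  shift [-0.1076, -0.2057, -0.1855] turn [0.05, 0.06, 0.13]
```

View pics/wrist12.png

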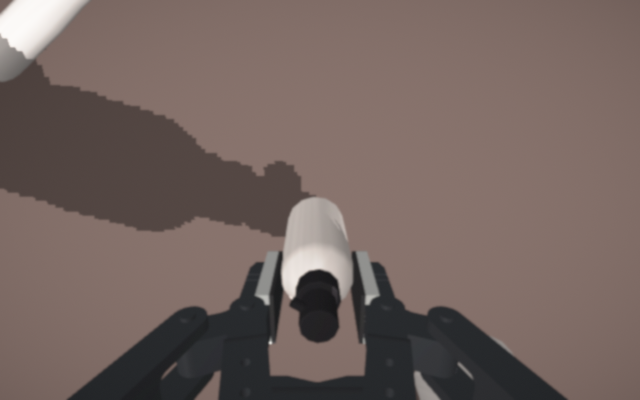

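>>> step_arm(
  targets=[-0.01,0,0,0,0,0,255,-0.03,0,0,0,0,0,255,-0.065,0,0,0,0,0,255,-0.1,0,0,0,0,0,255,-0.108,-0.015,-0.013,0,0,0,255,-0.108,-0.045,-0.04,0,0,0,255,-0.108,-0.08,-0.072,0,0,0,255,-0.108,-0.12,-0.108,0,0,0,255,-0.108,-0.16,-0.144,0,0,0,255,-0.108,-0.19,-0.171,0,0,0,255,-0.108,-0.2055,-0.1855,0,0,0,255,-0.108,-0.2055,-0.1855,0,0,0,255,-0.108,-0.2055,-0.1855,0,0,0,255],
)

```text
time: 20.3
tool_pos: [0.6446, 0.0761, 0.1479]
tcp_rot: [-1.209, 1.21, 1.212]
wrist_force: [-0.9, -0.4, -1.2]
width: 0.374
```

```bash
python3 wr.py wrist 13;python3 wr.py top 13;python3 go.py .647 .0755 .0531 90
python3 - <<'E'
from h import *
c=load("wrist",13);W=cloud(c)
d=np.hypot(W[...,0]-.645,W[...,1]-.0755)
for a,b in((.105,.125),(.125,.14)):
  p=W[(d<.03)&(W[...,2]>a)&(W[...,2]<b)];print('sprayer',p.min(0),p.max(0),len(p),circ(p[:,:2],.017))
x0,y0=.647,.0755
q=W[(W[...,2]>.017)&(W[...,2]<.025)]
r=q[np.hypot(q[:,0]-x0,q[:,1]-y0)<.035];a=np.arctan2(r[:,1]-y0,r[:,0]-x0);d=np.hypot(r[:,0]-x0,r[:,1]-y0)
b=np.floor(a/np.radians(12)).astype(int);e=np.array([r[b==k][np.argmin(d[b==k])][:2] for k in np.unique(b)])
print('edge',circ(e,.025),len(e))
E
```

```text
t 20.4 tcp [0.6448 0.0766 0.1484] phi 90.11 xaxis [-0.001  0.    -1.   ] w 0.375 F [-0.3  0.9 -1.4] q1,6 [ 0.08 -1.49]
  shift [0.0953, -0.0023, -0.0011] turn [0.11, 0.01, -0.06]
sprayer [0.62541014 0.057457   0.10510294] [0.63988065 0.09050321 0.12497842] 558 (array([0.64308275, 0.07431279, 0.017     ]), np.float64(0.0002245017599447218))
sprayer [0.6253064  0.05784771 0.12502343] [0.63994433 0.09077216 0.1399568 ] 578 (array([0.64315308, 0.07463913, 0.017     ]), np.float64(0.00024712733499538157))
edge (array([0.64695155, 0.07580871, 0.025     ]), np.float64(0.0012744746855406792)) 24
```

View pics/wrist13.png

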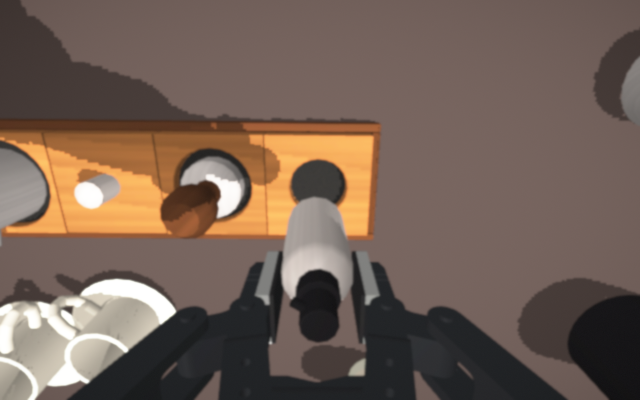

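The sprayer hangs vertical at (318,245), slightly nearer the robot than the recess at (318,185). In the same camera frame the correction is +4 mm x and +1 mm y.

>>> step_arm(
  targets=[0.015,-0.002,0.0005,0,0,0,255,0.035,-0.0038,0.001,0,0,0,255,0.055,-0.0038,0.001,0,0,0,255,0.07,-0.0038,0.001,0,0,0,255,0.08,-0.0038,0.001,0,0,0,255,0.085,-0.0038,0.001,0,0,0,255,0.088,-0.0038,0.001,0,0,0,255,0.09,-0.0038,0.001,0,0,0,255,0.09,-0.0038,0.001,0,0,0,255],
)

```text
time: 21.52
tool_pos: [0.65, 0.0765, 0.0591]
tcp_rot: [-1.21, 1.208, 1.209]
wrist_force: [-0.6, 0.6, -0.9]
width: 0.376
```

```bash
python3 wr.py wrist 14;python3 go.py
```

```text
t 21.57 tcp [0.65   0.0765 0.0592] phi 90.03 xaxis [ 0.001  0.    -1.   ] w 0.376 F [ 0.1 -0.7 -2. ] q1,6 [ 0.08 -1.49]
```

View pics/wrist14.png

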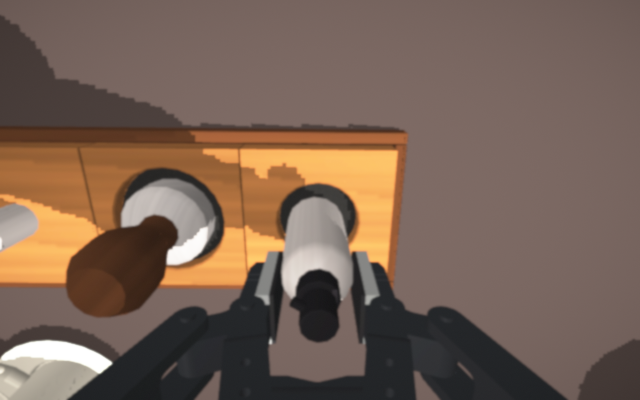

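The foot is inside the small recess at (318,215) with an even margin. I lower it until it touches.

>>> step_arm(
  targets=[0.002,0.0005,0,0,0,0,255,0.004,0.001,0,0,0,0,255,0.005,0.001,0,0,0,0,255,0.006,0.001,0,0,0,0,255,0.007,0.001,0,0,0,0,255,0.007,0.001,0,0,0,0,255],
)

```text
time: 22.32
tool_pos: [0.6495, 0.0765, 0.0532]
tcp_rot: [-1.21, 1.208, 1.208]
wrist_force: [-1.8, -0.4, 6.3]
width: 0.374
```

>>> step_arm(
  targets=[0,0,0,0,0,0,140,0,0,0,0,0,0,110,0,0,0,0,0,0,80,0,0,0,0,0,0,60,0,0,0,0,0,0,60,-0.01,0,0,0,0,0,60,-0.03,0,0,0,0,0,60,-0.06,0,0,0,0,0,60,-0.1,0,0,0,0,0,0,-0.13,0,0,0,0,0,0,-0.13,0,0,0,0,0,0],
)

```text
time: 23.7
tool_pos: [0.6518, 0.0768, 0.1877]
tcp_rot: [-1.214, 1.201, 1.203]
wrist_force: [0.2, 0.2, 0.3]
width: 0.999
```

```bash
python3 wr.py wrist 15;python3 go.py .6475 -.02 .19 90 .4415 -.2482 .18 90 .4415 -.2482 .18 0
```

```text
t 23.75 tcp [0.6503 0.0767 0.185 ] phi 90.03 xaxis [ 0.005  0.    -1.   ] w 1.002 F [ 0.4 -0.6 -0.3] q1,6 [ 0.08 -1.49]
  shift [-0.0051, 0.0028, -0.0967] turn [0.03, 0.02, 0.31]
  shift [0.0037, 0.209, -0.3248] turn [0.03, 0.02, 0.31]
  shift [0.0037, 0.209, -0.3248] turn [90.03, 0.26, 0.22]
```

View pics/wrist15.png

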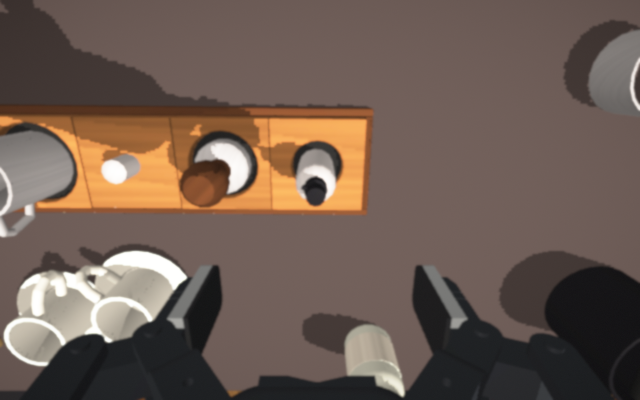

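The sprayer stands in the small recess at (316,170). For the ring I turn the jaws to lie across the tray (phi = 0), so the fingers stay clear of the jug and tamper.

>>> step_arm(
  targets=[0,0.03,-0.045,9,0,0,0,0,0.055,-0.085,18,0,0,0,0,0.08,-0.125,27,0,0,0,0,0.105,-0.165,36,0,0,0,0,0.13,-0.205,46,0,0,0,0,0.155,-0.245,56,0,0,0,0,0.18,-0.285,66,0,0,0,0.004,0.2,-0.31,76,0,0,0,0.004,0.209,-0.325,85,0,0,0,0.004,0.209,-0.325,90,0,0,0,0.004,0.209,-0.325,90,0,0,0,0.004,0.209,-0.325,90,0,0,0],
)

```text
time: 25.25
tool_pos: [0.4395, -0.2482, 0.177]
tcp_rot: [-0.001, 1.572, 0.002]
wrist_force: [0.1, 0.5, -0.1]
width: 0.996
```

```bash
python3 wr.py wrist 16;python3 go.py .4415 -.2485 .014 0
python3 - <<'E'
from h import *
c=load("wrist",16);W=cloud(c)
d=np.hypot(W[...,0]-.441,W[...,1]+.248)
p=W[(d<.04)&(W[...,2]>.025)&(W[...,2]<.034)];print(p.mean(0).round(4),p.min(0),p.max(0),len(p),circ(p[:,:2],.0265))
E
```

```text
t 25.3 tcp [ 0.4397 -0.2482  0.1772] phi 0.12 xaxis [-0.001  0.001 -1.   ] w 1.004 F [ 0.3 -0.2  0.3] q1,6 [-0.56 -0.57]
  shift [0.1632, -0.0004, 0.002] turn [0.12, -0.05, -0.03]
[ 0.4402 -0.2491  0.0273] [ 0.41152621 -0.27807412  0.025006  ] [ 0.46840055 -0.22147865  0.02957498] 933 (array([ 0.44003625, -0.24973287,  0.0265    ]), np.float64(0.0014535174326885392))
```

View pics/wrist16.png

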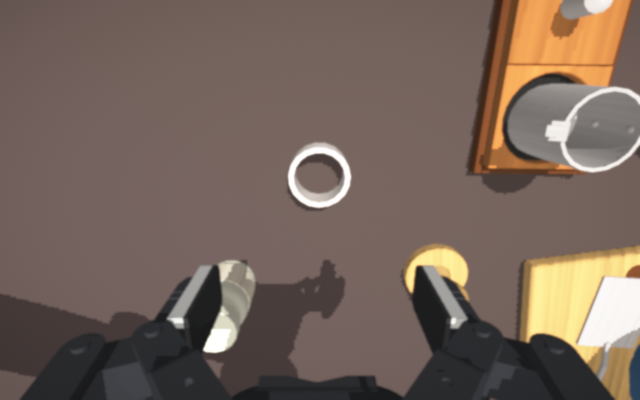

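The ring is centred at (319,176) and free of its neighbours. I descend slowly with the fingertips about 4 mm above the worktop.

>>> step_arm(
  targets=[0.04,-0.001,0.001,0,0,0,0,0.09,-0.001,0.001,0,0,0,0,0.13,-0.001,0.001,0,0,0,0,0.15,-0.001,0.001,0,0,0,0,0.158,-0.001,0.001,0,0,0,0,0.162,-0.001,0.001,0,0,0,0,0.162,-0.001,0.001,0,0,0,20],
)

```text
time: 26.18
tool_pos: [0.4416, -0.2499, 0.0164]
tcp_rot: [-0.001, 1.57, 0.0]
wrist_force: [-1.1, 0.1, 0.1]
width: 0.922
```

```bash
python3 go.py
```

```text
t 26.18 tcp [ 0.4416 -0.2499  0.0164] phi 0.06 xaxis [ 0.001 -0.001 -1.   ] w 0.922 F [-1.1  0.1  0.1] q1,6 [-0.56 -0.57]
```

>>> step_arm(
  targets=[0.001,0,0,0,0,0,50,0.001,0,0,0,0,0,75,0.001,0,0,0,0,0,255,0.001,0,0,0,0,0,255,0.001,0,0,0,0,0,255,0.001,0,0,0,0,0,255],
  squeeze=30,
)

```text
time: 26.92
tool_pos: [0.4453, -0.2517, 0.0177]
tcp_rot: [-0.003, 1.562, -0.003]
wrist_force: [4.3, 0.0, 6.6]
width: -0.0
```

```bash
python3 wr.py wrist 17;python3 go.py .4408 -.249 .13 0 .6465 -.1055 .13 0
```

```text
t 26.98 tcp [ 0.4453 -0.2518  0.0177] phi 0.0 xaxis [ 0.008 -0.004 -1.   ] w 0.001 F [ 4.  -0.7  7.9] q1,6 [-0.56 -0.56]
  shift [-0.1123, 0.0023, -0.0035] turn [0.0, 0.49, 0.25]
  shift [-0.1112, 0.1458, 0.2022] turn [0.0, 0.49, 0.25]
```

View pics/wrist17.png

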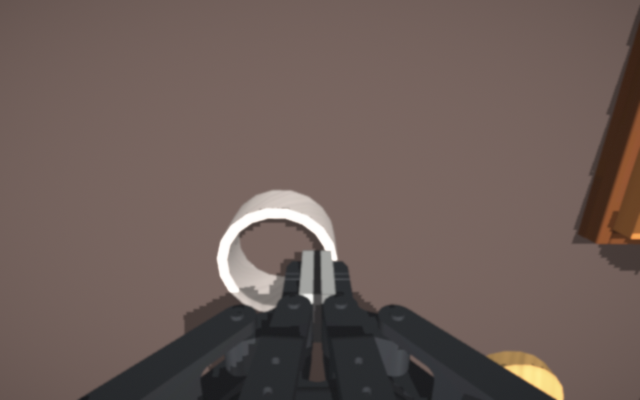

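The grip failed: the fingers are fully shut and the ring sits beside them at about (278,250). I look closer before moving.

```bash
python3 wr.py scene 17; python3 wr.py top 17; python3 - <<'E'
from h import *
c=load("scene",17)
t=c["frame"][80:200,260:380,::-1]
cv2.imwrite('pics/s17c.png',cv2.resize(t,None,fx=5,fy=5,interpolation=cv2.INTER_CUBIC))
for n,o in(("wrist",0),("scene",.0017),("top",-.0013)):
    c=load(n,17);W=cloud(c)
    d=np.hypot(W[...,0]-.435,W[...,1]+.255)
    p=W[(d<.05)&(W[...,2]-o>.022)&(W[...,2]-o<.034)]
    print(n,p.min(0).round(4),p.max(0).round(4),len(p),circ(p[:,:2],.0265))
E
```

```text
wrist [ 0.3965 -0.279   0.022 ] [ 0.454  -0.222   0.0339] 3015 (array([ 0.42564682, -0.2500784 ,  0.0265    ]), np.float64(0.0019512903592616064))
scene [ 0.3999 -0.2748  0.0238] [ 0.4549 -0.2197  0.035 ] 88 (array([ 0.42759458, -0.24861408,  0.0265    ]), np.float64(0.00258541973707355))
top [ 0.397  -0.2487  0.0212] [ 0.4525 -0.2223  0.0326] 59 (array([ 0.42524053, -0.25028621,  0.0265    ]), np.float64(0.0016076509405868354))
```

View pics/s17c.png

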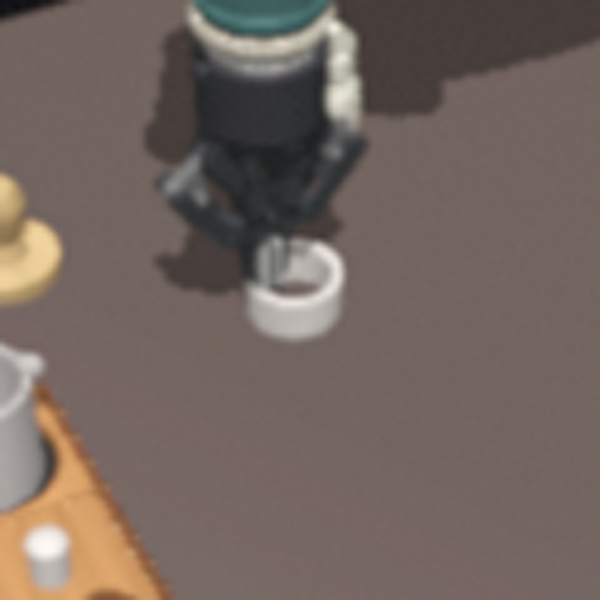

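```bash
python3 - <<'E'
from h import *
for k,tz,xy in ((16,.1772,(.4397,-.2482)),(5,.0387,(.6475,-.1975)),(12,.0421,(.4414,.2615)),(2,.0355,(.4608,.095)),(17,.0177,(.4453,-.2518))):
    c=load("wrist",k);W=cloud(c)
    v,u=np.mgrid[:400,:640]
    # finger pixels: near columns, rows<340, close range depth <0.21
    m=(v>235)&(v<340)&(c["depth"]>0)
    R=cv2.Rodrigues(c["rvec"])[0]
    pts=W[m];uu=u[m];vv=v[m]
    rel=pts-[*xy,tz]
    near=(abs(rel[:,2]+.0)<.06)
    # along TCP plane lateral
    best=[]
    for lo,hi in((150,318),(318,480)):
        s=near&(uu>lo)&(uu<hi)
        # gray pads bright pixels: top rows of the finger
        q=rel[s];r=np.hypot(q[:,0],q[:,1])
        sel=q[(r<.06)&(q[:,2]>-.02)&(q[:,2]<.03)]
        j=np.argsort(sel[:,2])[:5]
        best.append(sel[j].mean(0).round(4).tolist() if len(sel) else None)
    print(k,best)
for u0,v0,k in((205,270,16),(432,270,16),(268,255,12),(365,255,12),(312,254,17),(326,254,17)):
    W=cloud(load("wrist",k)); print(k,u0,v0,W[v0,u0].round(4))
E
```

```text
16 [[-0.0441, -0.0014, 0.0225], [0.0417, -0.0004, 0.0225]]
5 [[0.0218, -0.0149, -0.02], [0.0241, 0.0263, -0.02]]
12 [[-0.0053, -0.0179, -0.0132], [-0.0079, 0.0142, -0.0077]]
2 [[-0.0011, -0.026, -0.02], [0.0236, -0.0098, -0.0199]]
17 [[-0.0337, -0.0073, -0.0198], [0.0399, -0.0181, -0.0198]]
16 205 270 [ 0.3927 -0.2379  0.2083]
16 432 270 [ 0.4863 -0.2383  0.2071]
12 268 255 [0.4295 0.2388 0.0603]
12 365 255 [0.4299 0.2823 0.0596]
17 312 254 [ 0.4421 -0.2413  0.0354]
17 326 254 [ 0.4484 -0.2412  0.0356]
```

```bash
python3 - <<'E'
from h import *
for k,tz,pts in ((2,.0355,[(240,262),(236,275),(232,295),(396,262),(400,275)]),(16,.1772,[(205,270),(205,280),(190,310),(435,280),(450,310)]),(5,.0387,[(215,270),(205,290),(420,270)]),(7,.0591,[(272,258),(268,280),(362,258)])):
    W=cloud(load("wrist",k))
    for u,v in pts: w=W[v,u]; print(k,u,v,w.round(4),'dz',(w[2]-tz).round(4))
E
python3 - <<'E'
import cv2
t=cv2.imread('pics/wrist17.png')[170:330,180:440]
cv2.imwrite('pics/w17c.png',cv2.resize(t,None,fx=3,fy=3,interpolation=cv2.INTER_CUBIC))
E
```

```text
2 240 262 [0.4268 0.0834 0.0599] dz 0.0244
2 236 275 [0.4273 0.0835 0.0697] dz 0.0342
2 232 295 [0.4285 0.0844 0.083 ] dz 0.0475
2 396 262 [0.4806 0.1233 0.06  ] dz 0.0245
2 400 275 [0.4802 0.1228 0.07  ] dz 0.0345
16 205 270 [ 0.3927 -0.2379  0.2083] dz 0.0311
16 205 280 [ 0.3946 -0.2387  0.2144] dz 0.0372
16 190 310 [ 0.3952 -0.2386  0.2328] dz 0.0556
16 435 280 [ 0.4847 -0.2378  0.2153] dz 0.0381
16 450 310 [ 0.4842 -0.2383  0.2328] dz 0.0556
5 215 270 [ 0.6349 -0.2398  0.0708] dz 0.0321
5 205 290 [ 0.636  -0.2402  0.083 ] dz 0.0443
5 420 270 [ 0.6358 -0.1557  0.0692] dz 0.0305
7 272 258 [ 0.4316 -0.1087  0.0801] dz 0.021
7 268 280 [ 0.4318 -0.1082  0.0969] dz 0.0378
7 362 258 [ 0.4313 -0.0692  0.0806] dz 0.0215
```

View pics/w17c.png

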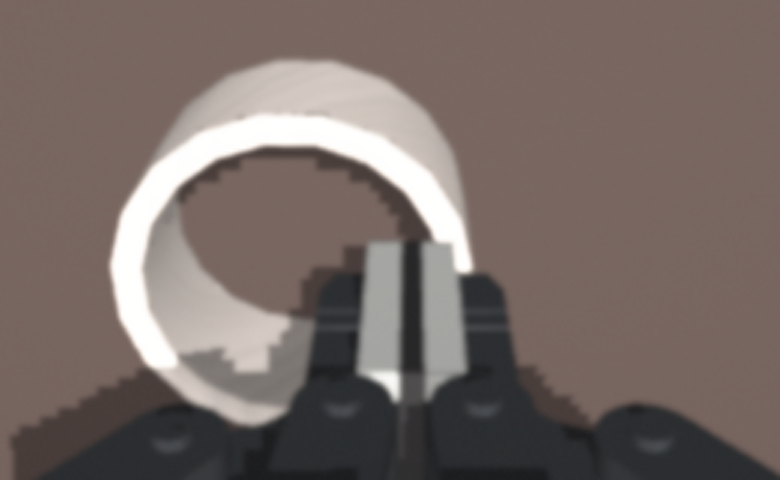

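```bash
python3 - <<'E'
from h import *
for n,k,xy,tz,o in (("scene",10,(.6471,-.0149),.1784,.0017),("scene",6,(.4447,-.0892),.16,.0017),("scene",3,(.6443,-.1946),.149,.0017),("top",17,(.4453,-.2518),.0177,-.0013),("scene",17,(.4453,-.2518),.0177,.0017)):
    W=cloud(load(n,k));W[...,2]-=o
    d=W[...,:2]-xy
    m=(abs(d[...,0])<.03)&(abs(d[...,1])<.065)&(W[...,2]>.095 if k!=17 else W[...,2]>.03)
    p=W[m];s=np.sort(p[:,2]);i=np.argsort(p[:,2])[:4];print(n,k,len(p),'min dz',(s[:6]-tz).round(4),(p[i]-[*xy,tz]).round(3).tolist())
E
```

```text
scene 10 4687 min dz [-0.0834 -0.0833 -0.0832 -0.0831 -0.083  -0.0828] [[0.009, 0.005, -0.083], [-0.002, 0.01, -0.083], [-0.006, 0.009, -0.083], [0.003, 0.011, -0.083]]
scene 6 2737 min dz [0.0227 0.0242 0.0242 0.0242 0.0244 0.0262] [[-0.001, -0.045, 0.023], [0.006, 0.049, 0.024], [0.008, -0.043, 0.024], [0.002, -0.044, 0.024]]
scene 3 3424 min dz [-0.0363 -0.0359 -0.0354 -0.0353 -0.0351 -0.0343] [[0.013, 0.025, -0.036], [0.026, 0.015, -0.036], [0.009, 0.028, -0.035], [-0.01, 0.03, -0.035]]
top 17 2354 min dz [0.0124 0.0148 0.0154 0.0162 0.0182 0.0237] [[-0.014, 0.027, 0.012], [0.001, 0.01, 0.015], [-0.022, 0.028, 0.015], [0.004, 0.011, 0.016]]
scene 17 2343 min dz [0.0132 0.0137 0.0138 0.0141 0.0141 0.0144] [[0.001, 0.01, 0.013], [0.006, 0.008, 0.014], [-0.029, 0.031, 0.014], [0.002, 0.02, 0.014]]
```

Both cameras show the fingertips about 20–24 mm above where I had assumed: at TCP +24 mm when open and about TCP +20 mm at a 58 mm opening. The jaws therefore closed over the ring and nudged it to about (0.426, −0.250), still flat. I lift straight up, open, and re-measure.

>>> step_arm(
  targets=[-0.005,0,0,0,0,0,255,-0.015,0,0,0,0,0,255,-0.04,0,0,0,0,0,255,-0.08,0,0,0,0,0,200,-0.11,0,0,0,0,0,80,-0.11,0,-0.018,0,0,0,0,-0.11,0,-0.018,0,0,0,0,-0.11,0,-0.018,0,0,0,0],
)

```text
time: 28.08
tool_pos: [0.4215, -0.2489, 0.1231]
tcp_rot: [0.001, 1.573, 0.001]
wrist_force: [0.4, -0.0, -0.4]
width: 0.998
```

```bash
python3 wr.py wrist 18;python3 wr.py scene 18; python3 wr.py top 18; python3 - <<'E'
from h import *
for n,o in(("wrist",0),("scene",.0017),("top",-.0013)):
    c=load(n,18);W=cloud(c)
    d=np.hypot(W[...,0]-.428,W[...,1]+.250)
    p=W[(d<.05)&(W[...,2]-o>.022)&(W[...,2]-o<.034)]
    print(n,p.min(0).round(4),p.max(0).round(4),len(p),circ(p[:,:2],.0265),np.median(p[:,2]))
E
python3 go.py .4275 -.2495 -.009 0
```

```text
wrist [ 0.3962 -0.2795  0.022 ] [ 0.4532 -0.2222  0.0296] 1489 (array([ 0.42457381, -0.25010575,  0.0265    ]), np.float64(0.0015480376275483867)) 0.02726937261212615
scene [ 0.3995 -0.2757  0.0238] [ 0.4556 -0.2211  0.0347] 108 (array([ 0.42747174, -0.24823801,  0.0265    ]), np.float64(0.0017689990970546222)) 0.02910077602607826
top [ 0.3967 -0.2792  0.0208] [ 0.4529 -0.2222  0.0309] 134 (array([ 0.42496496, -0.25008608,  0.0265    ]), np.float64(0.0016382303330847719)) 0.026169499864760876
t 28.23 tcp [ 0.4224 -0.2492  0.1236] phi 0.03 xaxis [-0.002  0.001 -1.   ] w 1.0 F [ 0.2 -0.3  0.4] q1,6 [-0.58 -0.58]
  shift [0.1326, -0.0004, 0.0053] turn [0.03, -0.09, -0.06]
```

View pics/wrist18.png

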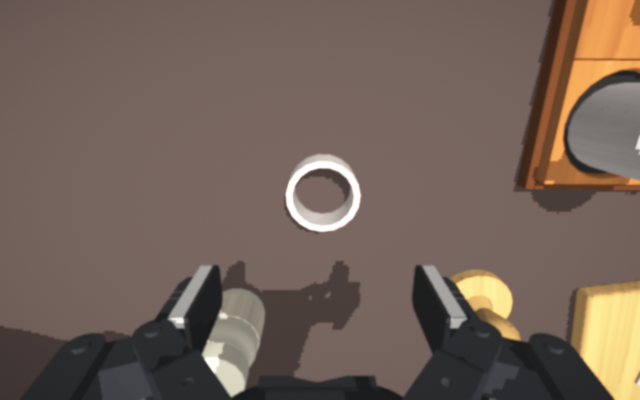

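The ring lies flat and undamaged at (323,197), or (0.4255, −0.2497) in world. I go down again to the corrected height, watching the force.

>>> step_arm(
  targets=[0.04,-0.0005,0.0034,0,0,0,0,0.08,-0.0005,0.0034,0,0,0,0,0.105,-0.0005,0.0034,0,0,0,0,0.115,-0.0005,0.0034,0,0,0,0,0.12,-0.0005,0.0034,0,0,0,20,0.124,-0.0005,0.0034,0,0,0,30,0.128,-0.0005,0.0034,0,0,0,40,0.13,-0.0005,0.0034,0,0,0,40,0.13,-0.0005,0.0034,0,0,0,40],
)

```text
time: 29.35
tool_pos: [0.4264, -0.2501, -0.0052]
tcp_rot: [-0.001, 1.571, 0.0]
wrist_force: [-0.3, 0.4, 0.4]
width: 0.843
```

```bash
python3 wr.py wrist 19; python3 wr.py scene 19; python3 go.py .4258 -.2497 -.009 0; python3 - <<'E'
from h import *
for n,o in(("wrist",0),("scene",.0017)):
    W=cloud(load(n,19))
    if n=="scene":
        W[...,2]-=o
        t=load(n,19)["frame"][90:190,260:380,::-1]; cv2.imwrite('pics/s19c.png',cv2.resize(t,None,fx=5,fy=5,interpolation=cv2.INTER_CUBIC))
    else:
        for u,v in((225,262),(230,262),(412,262),(225,266),(412,266)): print(W[v,u].round(4))
E
```

```text
t 29.45 tcp [ 0.4264 -0.2502 -0.0051] phi 0.03 xaxis [ 0. -0. -1.] w 0.846 F [1.  0.7 0.9] q1,6 [-0.58 -0.58]
  shift [0.0039, 0.0005, -0.0006] turn [0.03, 0.02, 0.01]
[ 0.3861 -0.2398  0.0196]
[ 0.3884 -0.2396  0.02  ]
[ 0.4661 -0.2395  0.02  ]
[ 0.3867 -0.2402  0.0222]
[ 0.4655 -0.2401  0.0223]
```

View pics/wrist19.png

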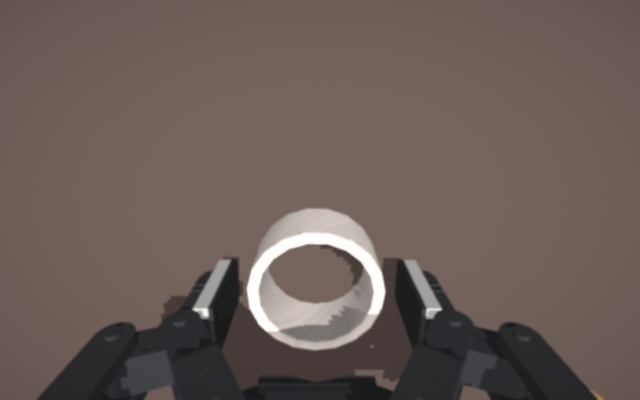

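View pics/s19c.png

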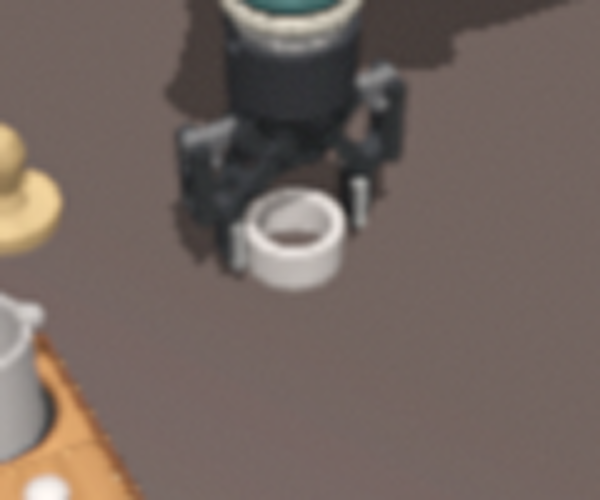

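Both pads straddle the ring evenly and nothing touches yet. The tips are about 17 mm up, so I go 7 mm lower and close.

>>> step_arm(
  targets=[0.003,0.0005,-0.0006,0,0,0,40,0.006,0.0005,-0.0006,0,0,0,40,0.007,0.0005,-0.0006,0,0,0,50,0.007,0.0005,-0.0006,0,0,0,65,0.007,0.0005,-0.0006,0,0,0,80,0.007,0.0005,-0.0006,0,0,0,255,0.007,0.0005,-0.0006,0,0,0,255,0.007,0.0005,-0.0006,0,0,0,255],
  squeeze=30,
)

```text
time: 30.45
tool_pos: [0.426, -0.2498, -0.012]
tcp_rot: [-0.001, 1.57, 0.0]
wrist_force: [-0.5, -0.1, 4.2]
width: 0.662
```

```bash
python3 wr.py wrist 20; python3 go.py .4258 -.2497 .1 0 .6465 -.1055 .1 0
```

```text
t 30.5 tcp [ 0.426  -0.2498 -0.012 ] phi 0.03 xaxis [ 0.001 -0.    -1.   ] w 0.655 F [-0.1  0.1  2.8] q1,6 [-0.58 -0.58]
  shift [-0.112, 0.0001, -0.0001] turn [0.03, 0.03, 0.02]
  shift [-0.1119, 0.1441, 0.2207] turn [0.03, 0.03, 0.02]
```

View pics/wrist20.png

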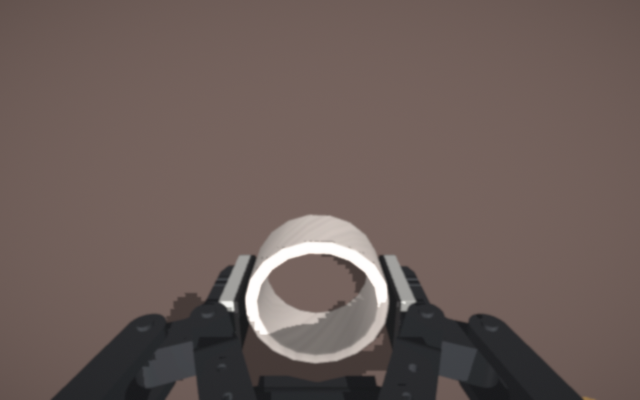

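>>> step_arm(
  targets=[-0.01,0,0,0,0,0,255,-0.03,0,0,0,0,0,255,-0.065,0,0,0,0,0,255,-0.1,0,0,0,0,0,255,-0.112,0.005,0.01,0,0,0,255,-0.112,0.025,0.035,0,0,0,255,-0.112,0.05,0.07,0,0,0,255,-0.112,0.075,0.11,0,0,0,255,-0.112,0.1,0.15,0,0,0,255,-0.112,0.125,0.19,0,0,0,255,-0.112,0.14,0.214,0,0,0,255,-0.112,0.144,0.2207,0,0,0,255,-0.112,0.144,0.2207,0,0,0,255,-0.112,0.144,0.2207,0,0,0,255],
)

```text
time: 32.25
tool_pos: [0.645, -0.106, 0.0991]
tcp_rot: [0.0, 1.572, -0.0]
wrist_force: [-0.3, -0.4, -0.6]
width: 0.663
```

```bash
python3 wr.py wrist 21; python3 wr.py scene 21; python3 go.py .6465 -.1055 .009 0; python3 - <<'E'
from h import *
W=cloud(load("wrist",21))
d=np.hypot(W[...,0]-.6455,W[...,1]+.1055)
p=W[(d<.036)&(W[...,2]>.125)&(W[...,2]<.15)];print('ring',p.min(0).round(4),p.max(0).round(4),len(p),circ(p[p[:,2]>.134][:,:2],.0265))
p=W[(d<.03)&(W[...,2]>.046)&(W[...,2]<.056)];print('post',p.min(0).round(4),p.max(0).round(4),len(p),p.mean(0))
E
```

```text
t 32.35 tcp [ 0.6453 -0.1062  0.0996] phi -0.03 xaxis [-0.001 -0.    -1.   ] w 0.66 F [ 0.2 -0.2 -0.6] q1,6 [-0.2 -0.2]
  shift [0.0906, 0.0007, 0.0012] turn [-0.03, -0.04, 0.0]
ring [ 0.6107 -0.1361  0.125 ] [ 0.6811 -0.078   0.15  ] 10703 (array([ 0.64417031, -0.10578938,  0.0265    ]), np.float64(0.002696161917827824))
post [ 0.6343 -0.1064  0.046 ] [ 0.6552 -0.0947  0.0519] 388 [ 0.64507413 -0.10029336  0.04882522]
```

View pics/wrist21.png

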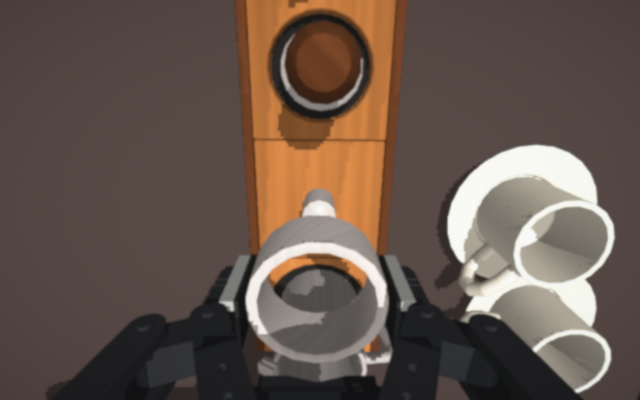

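View pics/scene21.png

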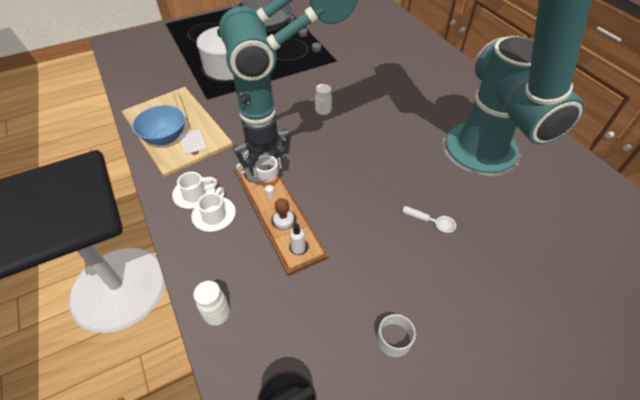

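The ring is held level, directly above the post tip at (318,200). I lower it in stages.

>>> step_arm(
  targets=[0.015,0.0005,0.0005,0,0,0,255,0.035,0.0005,0.0007,0,0,0,255,0.048,0.0005,0.0007,0,0,0,255,0.055,0.0005,0.0007,0,0,0,255,0.06,0.0005,0.0007,0,0,0,255,0.064,0.0005,0.0007,0,0,0,255,0.068,0.0005,0.0007,0,0,0,255,0.068,0.0005,0.0007,0,0,0,255],
)

```text
time: 33.35
tool_pos: [0.6469, -0.1049, 0.0316]
tcp_rot: [-0.0, 1.571, 0.0]
wrist_force: [0.0, 0.2, -1.0]
width: 0.66
```

```bash
python3 wr.py wrist 22;  python3 go.py .6457 -.1055 .009 0
```

```text
t 33.4 tcp [ 0.6471 -0.105   0.0318] phi 0.03 xaxis [ 0. -0. -1.] w 0.66 F [-0.3  0.3 -1. ] q1,6 [-0.2 -0.2]
  shift [0.0228, -0.0005, -0.0014] turn [0.03, 0.01, 0.0]
```

View pics/wrist22.png

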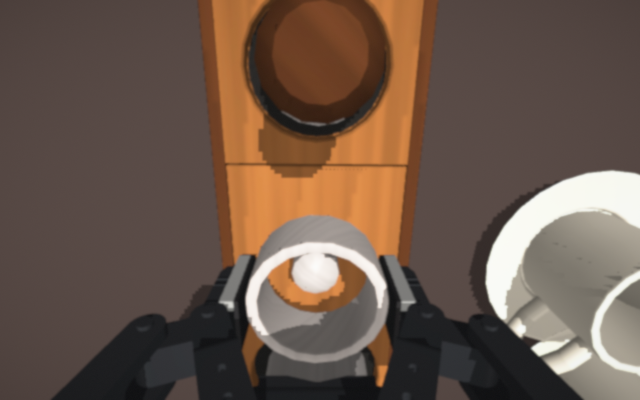

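The post top is inside the ring at (315,272) with free space all round. I lower the remaining 22 mm.

>>> step_arm(
  targets=[0.005,-0.0003,-0.001,0,0,0,255,0.011,-0.0005,-0.001,0,0,0,255,0.016,-0.0005,-0.001,0,0,0,255,0.019,-0.0005,-0.001,0,0,0,255,0.021,-0.0005,-0.001,0,0,0,255,0.0225,-0.0005,-0.001,0,0,0,255,0.0235,-0.0005,-0.001,0,0,0,255,0.0235,-0.0005,-0.001,0,0,0,255],
)

```text
time: 34.4
tool_pos: [0.6462, -0.1055, 0.009]
tcp_rot: [-0.001, 1.571, 0.0]
wrist_force: [-2.0, 1.0, 5.2]
width: 0.664
```

>>> step_arm(
  targets=[0,0,0,0,0,0,75,0,0,0,0,0,0,55,0,0,0,0,0,0,35,0,0,0,0,0,0,20,0,0,0,0,0,0,20,-0.01,0,0,0,0,0,20,-0.03,0,0,0,0,0,20,-0.07,0,0,0,0,0,10,-0.12,0,0,0,0,0,0,-0.17,0,0,0,0,0,0,-0.2,0,0,0,0,0,0,-0.2,0.02,-0.05,0,0,0,0,-0.2,0.04,-0.1,0,0,0,0,-0.2,0.06,-0.15,0,0,0,0,-0.2,0.08,-0.2,0,0,0,0,-0.2,0.08,-0.2,0,0,0,0,-0.2,0.08,-0.2,0,0,0,0],
)

```text
time: 36.52
tool_pos: [0.4471, -0.0257, 0.2101]
tcp_rot: [-0.001, 1.567, 0.0]
wrist_force: [-0.5, -0.3, 0.9]
width: 0.998
```

```bash
for n in wrist scene top; do python3 wr.py $n 23; done; python3 go.py; python3 - <<'E'
from h import *
t=load("scene",23)["frame"][130:280,220:340,::-1]; cv2.imwrite('pics/s23c.png',cv2.resize(t,None,fx=4,fy=4,interpolation=cv2.INTER_CUBIC))
t=load("top",23)["frame"][130:230,150:480,::-1]; cv2.imwrite('pics/t23c.png',cv2.resize(t,None,fx=2.4,fy=2.4,interpolation=cv2.INTER_CUBIC))
for n,o in (("top",-.0013),("scene",.0017)):
    W=cloud(load(n,23));W[...,2]-=o;print(n)
    for nm,x,y,r,z0 in(("jug",.646,-.1965,.037,.06),("tamper",.646,-.015,.03,.06),("sprayer",.647,.0755,.022,.04),("ring",.6455,-.105,.034,.03),("stamp",.569,-.357,.04,.01),("cutter",.562,.371,.042,.03)):
        d=np.hypot(W[...,0]-x,W[...,1]-y);p=W[(d<r)&(W[...,2]>z0)&(W[...,2]<.13)]
        print(nm,len(p),p.mean(0).round(4),'zmax',np.percentile(p[:,2],97).round(4))
    j=W[(np.hypot(W[...,0]-.646,W[...,1]+.1965)<.06)&(np.hypot(W[...,0]-.646,W[...,1]+.1965)>.043)&(W[...,2]>.04)]
    if len(j): print('handle',(j.mean(0)-[.646,-.1965,0]).round(4),len(j))
    d=np.hypot(W[...,0]-.646,W[...,1]+.1965);p=W[(d<.037)&(W[...,2]>.077)&(W[...,2]<.09)];print('jug circ',circ(p[:,:2],.0295)[0])
E
```

```text
t 36.67 tcp [ 0.4474 -0.026   0.2091] phi 0.01 xaxis [ 0.002 -0.    -1.   ] w 0.997 F [-0.2  0.2 -0.6] q1,6 [-0.11 -0.11]
top
jug 215 [ 0.6445 -0.1967  0.0765] zmax 0.0872
tamper 164 [ 0.6436 -0.0142  0.0898] zmax 0.0981
sprayer 160 [0.6421 0.0741 0.0791] zmax 0.1071
ring 215 [ 0.6477 -0.106   0.0461] zmax 0.0538
stamp 440 [ 0.565  -0.359   0.0277] zmax 0.0656
cutter 187 [0.562  0.37   0.0406] zmax 0.0483
handle [ 0.0467 -0.0001  0.0634] 15
jug circ [ 0.64475248 -0.19756562  0.0295    ]
scene
jug 326 [ 0.6473 -0.1947  0.0741] zmax 0.0854
tamper 206 [ 0.6509 -0.006   0.086 ] zmax 0.0965
sprayer 269 [0.6526 0.0838 0.0752] zmax 0.1069
ring 337 [ 0.6475 -0.1023  0.0433] zmax 0.0516
stamp 337 [ 0.5727 -0.3555  0.0286] zmax 0.0652
cutter 340 [0.5629 0.3715 0.0407] zmax 0.0481
handle [0.0488 0.0015 0.06  ] 31
jug circ [ 0.6470487  -0.19565014  0.0295    ]
```

View pics/s23c.png

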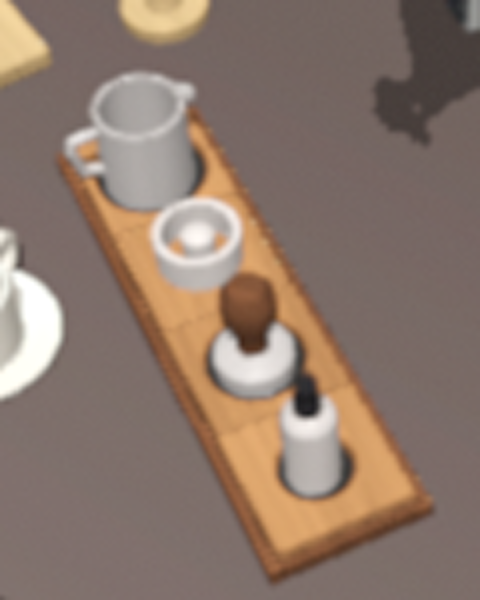

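View pics/t23c.png

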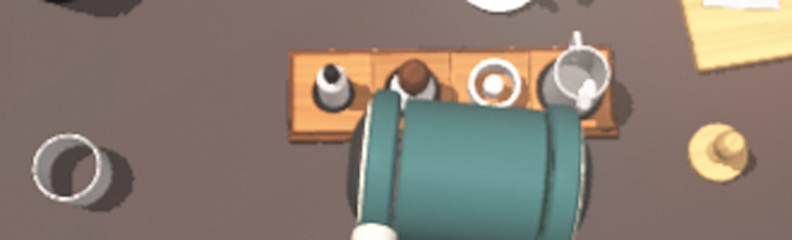

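View pics/wrist23.png

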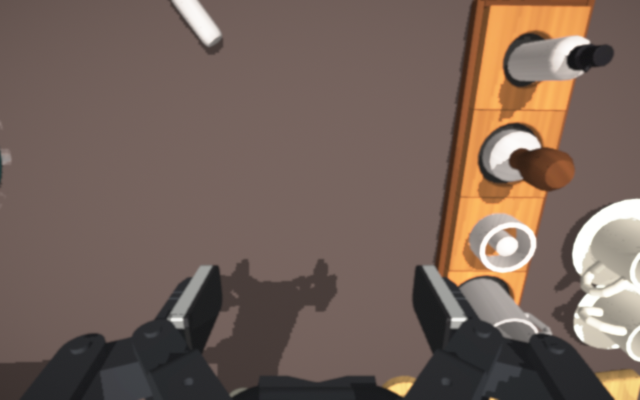

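All four tools stand in their seats. The heights fit (jug about 83 mm, tamper 96 mm, sprayer 106 mm, ring about 49 mm), the jug handle points along +x over the long edge, and the stamp and cutter have not moved.

```bash
python3 -c "
from workcell import bot
print(bot.finish_job())"
```

```text
the job is handed in; nothing more can be done
None
```

I placed the jug, tamper, sprayer and dosing ring in that order and handed the job in at about 37 s of robot time. `finish_job` gives no verdict.

**Last checks, from the scene and top cameras:**
- **Seating:** all four tools stand upright and fully down in the right seats. Measured top heights match the expected ones to within a few mm (jug 85–87 mm against 83 expected, ring 52–54 mm including the post tip against 49–51).
- **Jug handle:** it points within about 2° of square over the far long edge.
- **Cookie stamp and pastry cutter:** they measure where they were at the start.
- **Robot:** the gripper is open and touching nothing. The highest wrist force I read was about 9 N, though I only had readings at the end of each move and when I asked for the state.

**What went wrong or disagreed:**
- **First ring grasp failed:** the jaws closed over the ring and pushed it about 15 mm along the worktop, still flat. I measured again, went about 28 mm lower, and the second grasp held.
- **Fingertip height:** the cameras show the tips about 20–24 mm higher than the tool description implies. The jug, tamper and sprayer were therefore gripped higher than I planned, but they held without slipping.
- **Jug release:** while opening the fingers I sent the arm about 8 mm lower than intended. The jug was already on the recess floor, the force stayed near zero, and it did not move.
- **Camera calibration:** the scene and top cameras differ by 2–3 mm in position and about 3 mm in height, so I averaged them and used the wrist camera for the final alignment.

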